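# Spot the bench drill on a marked brass blank and lock the feed down

## Task

At the bench drill, slide the little steel vice over the drill's base plate, without lifting it off, until the spotted mark on the brass blank (the small hole inside the blue pen ring) sits under the drill bit. Then bring the ball-ended feed lever down against its spring, feeling that the bit drops into the mark and never forcing it onto the metal, push the lever sideways towards the drill's head and let it rise behind the lip of the steel catch, so that the bit stays down in the mark by itself when you let go. Leave everything else on the bench where it is.

Things in the scene. Friction and masses are not known exactly. Their poses are not given: they have to be found in the camera images.
- drill: dark green bench drill, fixed, 345 mm high. Its base plate, x -210 to +160, y -120 to +120 mm, is 22 mm thick and flat on top; origin under it on the bench. Its front is -x, its left +y. The column (36 mm) stands at x +115 mm, the spindle axis at x -25, y 0. The feed lever and its catch are on the right (-y).
- head (a point): underside of the drill's head on the spindle axis, 170 mm above the bench, axes as the drill. The head spans y -45 to +45, reaches 50 mm to the front and is 130 mm high, belt cover above to 345 mm; a switch box on its left sticks out to y +71 from 215 mm up. It hangs over the work: reach in from the left (+y), hand leaning back 20 to 40 degrees.
- quill: the drill's quill with chuck (32 mm across, its nose 34 mm above the bit's point) and a 4 mm bit with a slightly rounded point. Origin at the bit's point. It only moves straight down, 20 mm for each rad of joint feed.
- bit_tip (a point): point of the 4 mm drill bit. With the lever up it is 80 mm above the bench, 16 mm above the brass; it moves straight down only.
- vice: toolmaker's steel vice, 120 (x) by 40 (y) mm, about 0.8 kg, loose on the base plate, with a 56 by 30 mm brass blank fast in its jaws. Origin: centre of its underside; x runs from the fixed jaw (left side of the drill) to the screw end; z up. Its bed is 16 mm high, the jaws 38 mm, the brass face 42 mm.
- mark (a point): centre of the mouth of the spotted mark: a hole 7 mm across, 9 mm deep in the top face of the brass, inside a blue ring 15 mm across; 42 mm above the underside of the vice and 52 mm from point jaw along the vice's x. Axes as the vice.
- jaw (a point): centre of the vice's fixed jaw, half-way up: a plain steel block 28 mm (x) by 40 mm (y, the width to grip) by 38 mm high at the -x end of the vice; its underside rests on the base plate. Axes as the vice.
- knob (a point): centre of the black ball (28 mm) at the end of the feed lever, a 10 mm rod; 150 mm from point pivot. With the lever up it points to the drill's front and 0.55 rad above level. Axes follow the lever: its -x points along the rod to the ball.
- pivot (a point): pivot of the feed lever on the drill's right side (x -15, y -85, 225 mm above the bench); axes as the drill. The lever turns here about the drill's y axis (joint feed) and swings sideways here, square to the rod (joint lever_swing).
- catch (a point): the steel catch on the right cheek of the head, 75 mm along the lever from its pivot: this point is on the underside of its tab, against which the hooked rod rises. The lip along the tab's outer edge (away from the head) hangs 5 mm below the tab. Free, the rod passes outside the lip.
- feed (a joint): turn of the feed lever, rad: 0 = up, grows as it is brought down, to 1.17 at the stop (rod 0.62 below level). A torsion spring returns it: 0.5 N m at 0, 1.2 at the stop (3 to 8 N at the ball). The bit stops on the brass at about 0.78 when beside the mark; only in the mark does it go on to 1.17. Hooked in the catch it rests near 1.03.
- lever_swing (a joint): sideways swing of the feed lever, rad: 0 = out in its free lane, grows towards the drill's head (its +y), to 0.36; a light spring brings it back. With feed above 1.12 the rod passes under the catch's lip; swung to 0.32 or more and let up it rises behind the lip and stays hooked at a swing of 0.30 or more.
- key: chuck key, steel T, 60 by 55 mm, lying on the drill's base plate behind the vice; to be left alone. Origin: at its underside, near its middle
- brush: small wooden swarf brush, 140 mm long, lying on the drill's base plate near the column; to be left alone. Origin: at its underside, near its middle
- bangle: brass bangle, 68 mm across, 8 mm high, lying on the bench; to be left alone. Origin: at its underside, near its middle
- file: flat file with a dark red wooden handle, 250 mm long, lying on the bench; to be left alone. Origin: at its underside, near its middle
- compound_green: green bar of polishing compound, 100 by 45 by 30 mm; to be left alone. Origin: at its underside, near its middle
- compound_red: dull red bar of polishing compound, 85 by 42 by 30 mm; to be left alone. Origin: at its underside, near its middle
- buff: felt buff, a pale disc 90 mm across and 16 mm thick, lying flat; to be left alone. Origin: at its underside, near its middle
- jar: amber jar with a steel lid, 56 mm across, 70 mm high; to be left alone. Origin: at its underside, near its middle
Not all that is in view belongs to the job. Several things have the shape of the brush; the one meant has the colours described above. Leave any orange look-alike of the vice alone.

How it is judged:
On the way, in this order (a step that is already met when the one before it is completed fails the run):
1. the mark has been slid under the raised bit, within 3 mm (horizontal distance between mark and bit_tip below 0.003 m and value of joint feed below 0.3 rad), for 0.2 s.
2. the bit has come down at least 3 mm into the mark (horizontal distance between mark and bit_tip below 0.003 m and z of bit_tip in the frame of mark below -0.003 m), for 0.1 s.
At the end, for the whole second after the job is handed in: the lever is hooked in its catch (feed above 0.97 rad, swing above 0.2 rad), the bit's point is at least 3 mm down inside the mark and within 3 mm of its centre, the vice lies flat (within 0.05 rad) (all of step 2 and value of joint feed above 0.97 rad and value of joint lever_swing above 0.2 rad and angle between mark's own z axis and vertical below 0.05 rad); the robot touches nothing.
It fails at once if the bit is forced against the vice or brass with more than 120 N (contact force between quill and vice above 120 N).
It fails at once if the vice is lifted more than 15 mm off the base plate (height (world z) of mark above 0.079 m).
It fails at once if something else on the bench is moved more than 25 mm (distance of any of key, brush, bangle, file, compound_green, compound_red, buff, jar from where it was at the start of the episode above 0.025 m).
It also fails if it takes over 72 s, if anything falls off the work surface, if the arm or the gripper's body presses on something with over 40 N, if the wrist force passes 120 N, or if a joint passes its speed limit or range.

## Robot

A 7-joint arm with a two-finger parallel gripper is mounted at the origin on the work surface. World frame = base frame: x ahead of the robot, y to its left, z up, the work surface at z = 0. Lengths are in m, angles in rad, forces in N, time in s.
With the tool pointing down it reaches from about 0.4 to 0.85 m from the base axis. Payload 4.5 kg.
Tool frame: the origin (TCP) lies where the fingers leave the gripper's body, on its centre line; the fingertips stand 64 mm ahead of it and the grasp point (between the pads) lies 45 mm ahead of it; z points along the fingers, y is the direction in which the jaws open and shut (so a half turn about z gives the same grasp; the last joint's range is limited). The gripper opens to 88 mm and grips with 3 to 60 N. Pads are 18 mm wide; open, the fingers measure 123 mm over their backs; the gripper's body (75 mm by 187 mm) begins 45 mm behind the grasp point.
Start: joints at [-1.239, 0.689, -0.195, 1.565, 0.157, 0.902, -0.215], TCP at [0.183, 0.598, 0.303] pointing down, gripper open.
Joint ranges: [-3.01, 3.01], [-0.46, 2.08], [-1.47, 1.51], [0.13, 2.56], [-1, 4.14], [0.04, 2.09], [-2.66, 2.66]. Speed limits (rad/s): [2.57, 2.57, 3.14, 3.14, 3.14, 3.14, 3.14].

## Interface

Orientations are given as a unit quaternion [x, y, z, w].
In Python, from plant import monitor, snapshot, workorder, finder gives the robot as it stands.
- The arm moves only by the tool carry_out, never from a script. Its argument "motion" is one flat list of numbers, 6 for each row, row after row: the shift along the tool's x, y, z in cm, then the turn, a rotation vector about the tool's x, y, z in rad. In form: [x, y, z, rx, ry, rz, x, y, z, rx, ry, rz, ...]. A call has 1 to 8 rows; each row shifts and turns the commanded pose from where the row before left it, along the tool's axes as they then stand; what a row does not reach is not made up. A row lasts 1/8 s, in which the tool goes at most 62.5 mm and 10.7 degrees, less where a joint would pass 70% of its speed; a pose out of reach is approached as far as the arm can. A call with a gripper value outside its range is refused whole. "hand" is the finger opening in cm, from 0 to 8.81, set as the call begins (left out, the last holds). The fingers move at their own pace and stop on an object; "grip_force" is the grip in N (left out, the last holds). Time passes only in rows, so rows that do not move let the fingers close. It gives the time, the measured TCP pose, the force and the opening at its end, in the units of the state.
- monitor.get_state(): the state, without advancing time (a new reading comes with each control period).
- snapshot(name): name is "scene" or "top" or "wrist"; returns a dict with "frame" (400x640x3 uint8, red, green, blue), "range_z" (400x640 float32, m along the optical axis (not along the pixel's ray), 0 where there is no reading), "fx", "fy", "cx", "cy" (pixels), "rvec" (rotation vector, rad) and "tvec" (3), from world to camera coordinates, as OpenCV has them; the wrist camera has in their place "hand_eye" (4x4, takes a point from camera to tool coordinates, whose origin is the TCP and whose axes are the flange's). Camera axes: x right, y down, z forward; pixel columns grow to the right and rows downward; lengths in m; the calibration is good to about 2 mm. The wrist camera is an equidistant fisheye: a pixel r from the principal point sees the ray r / f radians off the axis. A picture is of the moment at which its call begins: read the wrist's pose just before it.
- workorder.finish_job(): hands the job in, once; it reports no verdict.
Trained networks look in a picture, given as the dict that the camera call returned (one of the last four; its "shot" number tells which), for a name from the list of things; names that differ only in an ending like _2 or _b are one class to them, and where a whole thing is asked for, a point or a joint stands for the part that bears it (a point fixed in the world has none). Each returns a list of dicts, best first, with "p" (0 to 1); they miss things now and then, are a little off and sometimes report something else, mostly with a low value. They report only what shows in the picture. A call takes as long as a camera call. They do not tell look-alikes from the thing itself.
- finder.masks_of(picture, thing): "pixels" (400x640 bool, what is visible of it) and "extent" ([left, top, right, bottom] in pixels, round what is visible of it).
The state is a dict: "clock": time; "q": joint angles; "qd": joint speeds; "joint_torque": joint torques, N m; "tool_pos": TCP position; "eef_rot": TCP orientation; "contact_force": force on the tool from outside, world axes, zero at the start; "moment": the same for the moment, N m; "opening": opening from 0.0 (shut) to 1.0 (fully open).
Only numpy, scipy, OpenCV 4.12 (cv2) and the standard library are available. Lean on these libraries where they do the work, as an engineer would, in place of code of your own. Each camera call takes 0.05 s, during which the arm holds its last target. There are 200 camera calls.

## Working session

There is one attempt and no reset: what is moved stays moved. The work goes in short steps, Python scripts to look and compute and a tool call to move; the robot and the scene stay as the last step left them, time stands still between calls to the robot, and variables do not carry over. Pictures are saved under pics/ and viewed, about 8 in all and at most 12, crops included, and the job is handed in when it is done.

Besides the shell and the picture viewer there is one more tool, called by a JSON object that holds its "fn" and its "kwargs", one argument or row to a line. carry_out: Moves the arm, as the interface text tells. Its arguments: {"type":"object","properties":{"motion":{"type":"array"},"hand":{"type":"number"},"grip_force":{"type":"number"}},"required":["motion"]}

```bash
mkdir -p pics; cat > h.py <<'E'
import numpy as np,cv2
from scipy.spatial.transform import Rotation as R
from plant import monitor,snapshot,workorder,finder
def pts(p,m=None):
    z=p['range_z']; v,u=np.nonzero((z>0)&(m if m is not None else True))
    d=z[v,u]; c=np.c_[(u-p['cx'])/p['fx']*d,(v-p['cy'])/p['fy']*d,d]
    M=R.from_rotvec(np.ravel(p['rvec'])).as_matrix()
    return (c-np.ravel(p['tvec']))@M, np.c_[u,v]
def st():
    s=monitor.get_state(); print(round(s['clock'],2),np.round(s['q'],3),np.round(s['tool_pos'],4),np.round(s['eef_rot'],4),'F',np.round(s['contact_force'],1),'op',round(s['opening'],3)); return s
def save(n,im): cv2.imwrite('pics/'+n+'.png',cv2.cvtColor(im,cv2.COLOR_RGB2BGR))
E
python3 - <<'E'
from h import *
st()
for n in ['scene','top']:
    p=snapshot(n); save(n,p['frame']); np.savez(n,**{k:v for k,v in p.items()})
    print(n,R.from_rotvec(np.ravel(p['rvec'])).inv().apply(-np.ravel(p['tvec'])))
    for t in ['drill','vice','knob','key','quill']:
        for r in finder.masks_of(p,t)[:2]:
            P,_=pts(p,r['pixels']); print(t,round(r['p'],2),r['extent'],np.round(np.median(P,0),3),np.round(P.min(0),3),np.round(P.max(0),3))
E
```

```text
0.0 [-1.239  0.69  -0.195  1.566  0.157  0.903 -0.215] [0.1833 0.597  0.3019] [ 1.483e-01  9.889e-01 -9.000e-04 -1.000e-04] F [-0.2  0.6 -0.1] op 0.999
scene [ 1.37103021 -0.08593155  0.88489092]
drill 0.84 [316.7, 133.0, 507.0, 299.0] [0.62  0.223 0.195] [ 0.135 -0.016 -0.003] [0.732 0.653 0.352]
vice 0.83 [258.4, 255.3, 307.1, 278.7] [ 0.638 -0.117  0.033] [ 0.589 -0.181 -0.002] [ 0.652 -0.056  0.047]
vice 0.56 [336.1, 231.5, 365.0, 276.0] [0.627 0.052 0.057] [0.51  0.022 0.02 ] [0.681 0.093 0.069]
knob 0.91 [363.0, 191.1, 415.7, 215.7] [0.688 0.106 0.285] [ 0.303  0.058 -0.002] [0.703 0.192 0.318]
knob 0.39 [247.6, 300.7, 275.8, 341.5] [ 0.799 -0.174  0.029] [ 0.727 -0.208 -0.004] [ 0.837 -0.142  0.035]
key 0.72 [426.7, 255.9, 443.9, 268.4] [0.67  0.269 0.031] [0.633 0.258 0.02 ] [0.678 0.296 0.034]
quill 0.52 [394.2, 215.0, 400.2, 232.5] [0.604 0.177 0.134] [0.492 0.166 0.022] [0.635 0.206 0.174]
top [ 0.48581723 -0.01595802  1.32308274]
drill 0.69 [132.5, 136.3, 324.4, 239.1] [0.572 0.187 0.28 ] [ 0.451 -0.018 -0.004] [0.734 0.466 0.353]
vice 0.74 [336.2, 170.4, 381.3, 187.6] [ 0.622 -0.117  0.037] [ 0.599 -0.184 -0.006] [ 0.65  -0.056  0.048]
vice 0.7 [288.2, 161.7, 309.6, 206.6] [0.61  0.053 0.059] [0.548 0.023 0.021] [0.679 0.084 0.071]
key 0.3 [388.8, 110.6, 412.7, 147.9] [ 0.77  -0.25   0.029] [ 0.723 -0.292 -0.   ] [ 0.824 -0.214  0.038]
```

```bash
python3 - <<'E'
import cv2,numpy as np
a=cv2.imread('pics/scene.png');b=cv2.imread('pics/top.png')
a=cv2.resize(a[120:350,230:530],(800,613))[:590];b=cv2.resize(b[90:300,120:420],(800,560))
cv2.imwrite('pics/a.png',a);cv2.imwrite('pics/b.png',b)
E
```

```text
(no output)
```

View pics/a.png

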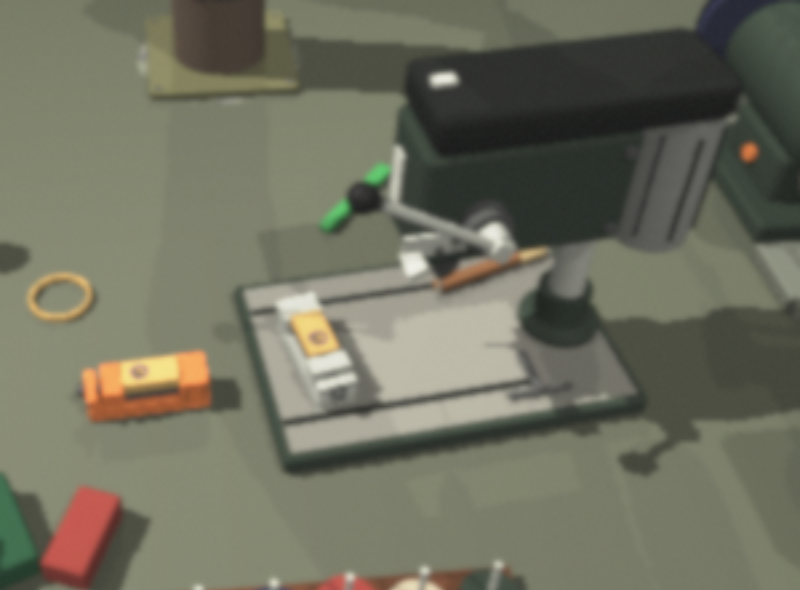

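View pics/b.png

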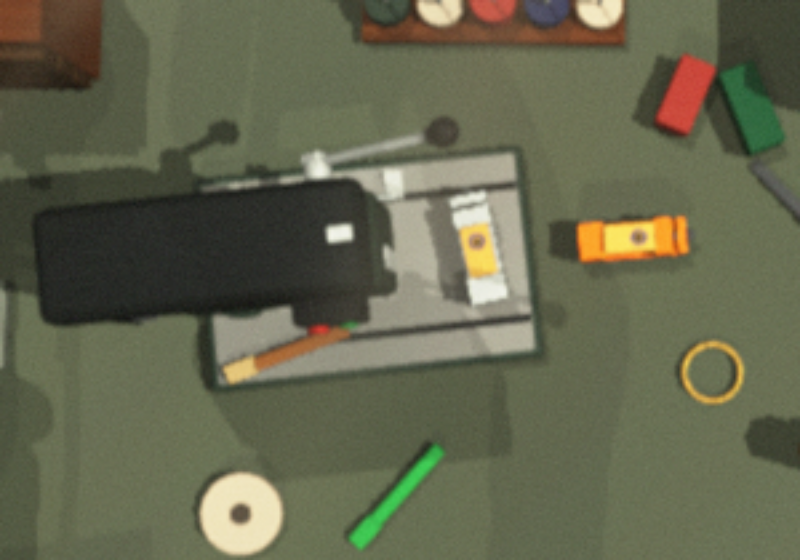

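```bash
cat >> h.py <<'E'
def ld(n): return dict(np.load(n+'.npz'))
E
python3 - <<'E'
from h import *
A=[];V=[]
for n in ['top','scene']:
    p=ld(n);P,uv=pts(p);C=p['frame'][uv[:,1],uv[:,0]].astype(int)
    m=(P[:,2]>.016)&(P[:,2]<.027)&(P[:,0]>.42)&(P[:,0]<.76)&(P[:,1]>-.06)&(P[:,1]<.42)
    r=cv2.minAreaRect(P[m,:2].astype(np.float32)*1000);print(n,'plate',r,np.median(P[m,2]))
    m=(P[:,2]>.050)&(P[:,2]<.072)&(P[:,0]>.52)&(P[:,0]<.70)&(P[:,1]>.0)&(P[:,1]<.11)
    r=cv2.minAreaRect(P[m,:2].astype(np.float32)*1000);print('vice',r); print(cv2.boxPoints(r))
    y=m&(C[:,0]-C[:,2]>70);print('brass',np.median(P[y],0),y.sum(), cv2.minAreaRect(P[y,:2].astype(np.float32)*1000))
    # dark spot within brass
    bb=cv2.boundingRect(uv[y].astype(np.int32));print(bb)
    m2=(uv[:,0]>=bb[0])&(uv[:,0]<bb[0]+bb[2])&(uv[:,1]>=bb[1])&(uv[:,1]<bb[1]+bb[3])&m&(C[:,0]<150)
    print('spot',P[m2].mean(0),m2.sum())
    k=(P[:,2]>.28)&(P[:,2]<.325)&(P[:,0]>.655)&(P[:,0]<.73)&(P[:,1]>.03)&(P[:,1]<.12)&(C.sum(1)<200)
    print('knob',np.median(P[k],0),P[k].min(0),P[k].max(0),k.sum())
    m=(P[:,2]>.022)&(P[:,2]<.06)&(P[:,0]<.57)&(P[:,0]>.40)&(P[:,1]>.12)&(P[:,1]<.4)&(C[:,0]-C[:,2]>40)
    print('brush',P[m].min(0),P[m].max(0))
E
```

```text
top plate ((592.9412841796875, 152.30477905273438), (240.28317260742188, 422.74566650390625), 6.634045124053955) 0.021872034376230903
vice ((614.7579345703125, 54.41954803466797), (129.86119079589844, 39.83047103881836), 13.071101188659668)
[[547.0057    59.134083]
 [556.01373   20.33561 ]
 [682.5102    49.705013]
 [673.50214   88.50349 ]]
brass [0.60588201 0.05246765 0.06353301] 193 ((607.60693359375, 52.65684509277344), (57.103065490722656, 29.881580352783203), 12.684759140014648)
(292, 174, 14, 20)
spot [0.61844149 0.05294201 0.05486595] 1
knob [0.6870114  0.07456495 0.31304878] [0.6767352  0.058706   0.29744526] [0.69737131 0.08568109 0.32002043] 49
brush [0.4627589  0.19649288 0.02225672] [0.52224551 0.33655373 0.04016692]
scene plate ((595.790771484375, 151.4517822265625), (242.91845703125, 427.6050109863281), 6.4850945472717285) 0.02260425610980112
vice ((616.1500854492188, 54.929039001464844), (131.42877197265625, 40.29490661621094), 12.733719825744629)
[[547.611     60.09618 ]
 [556.49286   20.792332]
 [684.68915   49.761898]
 [675.8073    89.06575 ]]
brass [0.60785673 0.0515743  0.06411466] 190 ((607.9168090820312, 53.08378219604492), (57.371219635009766, 31.586904525756836), 12.223259925842285)
(339, 237, 18, 17)
spot [nan nan nan] 0
knob [0.69791486 0.07053429 0.31038254] [0.6862561  0.05955805 0.29782642] [0.70341809 0.08427863 0.31831474] 110
brush [0.47761789 0.198033   0.0222459 ] [0.52532773 0.32896198 0.0383878 ]<stdin>:13: RuntimeWarning: Mean of empty slice.
  ret = um.true_divide(
```

```bash
python3 - <<'E'
from h import *
from scipy.optimize import minimize_scalar
for n in ['top','scene']:
    p=ld(n);P,uv=pts(p)
    m=(P[:,2]>.017)&(P[:,2]<.027)&(P[:,0]>.42)&(P[:,0]<.76)&(P[:,1]>-.08)&(P[:,1]<.42)
    Q=P[m,:2]
    def rot(a): return Q@np.array([[-np.sin(a),-np.cos(a)],[np.cos(a),-np.sin(a)]])  # cols: drill x, drill y
    def ext(a):
        D=rot(a); q=lambda v:(np.percentile(v,.4),np.percentile(v,99.6)); return q(D[:,0]),q(D[:,1])
    best=minimize_scalar(lambda a:np.ptp(ext(a)[1]),bounds=(.05,.17),method='bounded').x
    for a in [best,.10,.11,.12]:
        (x0,x1),(y0,y1)=ext(a); D=rot(a)
        # front-edge straightness
        print(n,round(a,4),np.round([x0,x1,x1-x0,y0,y1,y1-y0],4))
    a=best;D=rot(a);h,e=np.histogram(D[:,0],np.arange(D[:,0].min(),D[:,0].max(),.01));print(e[0],h)
    ys=np.linspace(y0+.02,y1-.02,10); print([round(D[(D[:,1]>a0)&(D[:,1]<b0),0].min(),4) for a0,b0 in zip(ys[:-1],ys[1:])])
s=snapshot('wrist');print({k:v for k,v in s.items() if k in('fx','cx','cy','hand_eye')})
E
```

```text
top 0.1134 [-0.0737  0.2921  0.3659 -0.725  -0.4868  0.2381]
top 0.1 [-0.066   0.2994  0.3654 -0.7244 -0.4843  0.2401]
top 0.11 [-0.0718  0.2941  0.3658 -0.7246 -0.4862  0.2384]
top 0.12 [-0.0776  0.2886  0.3662 -0.7259 -0.4876  0.2383]
-0.12701995641207955 [  2   0   0   0   0 178 255 240 241 149 123 114 123 211 245 256 252 258
 249 212 182 127 129 124  83  74  67  47  43  44  55  62  70  83  94  87
  80  79  76  77 100 102]
[np.float64(-0.0741), np.float64(-0.0742), np.float64(-0.0735), np.float64(-0.127), np.float64(-0.0744), np.float64(-0.1265), np.float64(-0.0746), np.float64(-0.0743), np.float64(-0.0744)]
scene 0.1014 [-0.0677  0.3006  0.3683 -0.728  -0.4911  0.2369]
scene 0.1 [-0.067   0.3016  0.3686 -0.7281 -0.4911  0.237 ]
scene 0.11 [-0.0722  0.2948  0.367  -0.7284 -0.4912  0.2372]
scene 0.12 [-0.0782  0.288   0.3662 -0.7296 -0.4916  0.238 ]
-0.1442207656497937 [  9  10   6   0   0   0   0  67 259 256 248 201 108  98 101  96 164 242
 244 237 241 242 235 242 236 235 233 214 212 195 188 188 189 187 162 181
 165 140 130 130 116 111 107 111]
[np.float64(-0.0654), np.float64(-0.0654), np.float64(-0.066), np.float64(-0.1442), np.float64(-0.0665), np.float64(-0.0666), np.float64(-0.0663), np.float64(-0.0676), np.float64(-0.0671)]
{'fx': 309.70691628693146, 'cx': 316.5415159925581, 'cy': 197.44626106337725, 'hand_eye': array([[ 2.48806315e-04, -9.63425699e-01, -2.67975485e-01,
         6.79451484e-02],
       [ 9.99999733e-01,  5.56277826e-05,  7.28473404e-04,
        -4.22203024e-04],
       [-6.86923116e-04, -2.67975595e-01,  9.63425456e-01,
        -8.26058433e-02],
       [ 0.00000000e+00,  0.00000000e+00,  0.00000000e+00,
         1.00000000e+00]])}
```

```bash
cat >> h.py <<'E'
from scipy.spatial.transform import Slerp
def plan(p0,R0,wps,show=True):
    """wps: list of (pos,Rot,nrows). prints rows; returns nothing"""
    out=[];P=np.array(p0);Q=R0
    for pos,Rt,n in wps:
        S=Slerp([0,1],R.concatenate([Q,Rt]));a=P.copy();Qc=Q
        for i in range(1,n+1):
            pn=a+(np.array(pos)-a)*i/n;Rn=S(i/n)
            out.append(np.r_[Qc.inv().apply(pn-P)*100,(Qc.inv()*Rn).as_rotvec()]);P=pn;Qc=Rn
        Q=Rt
    out=np.array(out)
    print('max step cm/deg',np.linalg.norm(out[:,:3],axis=1).max().round(2),np.degrees(np.linalg.norm(out[:,3:],axis=1).max()).round(2))
    for i in range(0,len(out),8): print(i,'['+', '.join('%g'%v for r in out[i:i+8] for v in np.r_[np.round(r[:3],2),np.round(r[3:],3)]+0.)+']')
def tool(yaw,lean):
    """vice-x yaw (rad), lean rad: z=down+lean toward vx"""
    vx=np.array([np.cos(yaw),np.sin(yaw),0]);u=np.array([0,0,1.])
    z=-u*np.cos(lean)+vx*np.sin(lean);x=-vx*np.cos(lean)-u*np.sin(lean)
    return R.from_matrix(np.c_[x,np.cross(z,x),z])
def tcp(G,Rt): return np.array(G)-.045*Rt.as_matrix()[:,2]
E
python3 - <<'E'
from h import *
s=st();p0=s['tool_pos'];R0=R.from_quat(s['eef_rot'])
Rt=tool(np.radians(12.9),np.radians(30));T=tcp([.565,.043,.047],Rt);pre=T-.12*Rt.as_matrix()[:,2]
print(T,pre)
Ra=tool(np.radians(0),np.radians(0))
w=[([.3,.45,.34],tool(-.15,0),4),([.42,.25,.34],Ra,4),([.45,.06,.26],tool(.15,.25),4),(pre,Rt,4)]
C=np.vstack([pts(ld(n))[0] for n in('top','scene')])
for pos in [p0]+[x[0] for x in w]:
    d=np.hypot(*(C[:,:2]-np.array(pos)[:2]).T); k=C[d<.12]; print(np.round(pos,3),'max z near',k[:,2].max() if len(k) else None)
plan(p0,R0,w)
E
```

```text
0.65 [-1.239  0.689 -0.195  1.565  0.157  0.902 -0.215] [0.1834 0.5975 0.3028] [1.483e-01 9.889e-01 1.000e-04 0.000e+00] F [ 1.3 -0.5  0.2] op 1.001
[0.54306787 0.03797687 0.08597114] [0.4845822  0.02458187 0.18989419]
[0.183 0.598 0.303] max z near 0.5585762251959383
[0.3  0.45 0.34] max z near 0.5577514981229533
[0.42 0.25 0.34] max z near 0.346488363218817
[0.45 0.06 0.26] max z near 0.28797415460073456
[0.485 0.025 0.19 ] max z near 0.0711953038604963
max step cm/deg 5.83 4.17
0 [-3.87, -2.67, -0.93, 0, 0, -0.037, -3.77, -2.81, -0.93, 0, 0, -0.037, -3.66, -2.95, -0.93, 0, 0, -0.037, -3.55, -3.08, -0.93, 0, 0, -0.037, -3.71, -4.5, 0, 0, 0, -0.038, -3.54, -4.63, 0, 0, 0, -0.038, -3.37, -4.76, 0, 0, 0, -0.038, -3.19, -4.88, 0, 0, 0, -0.038]
8 [-0.75, -4.75, 2, -0.005, -0.062, -0.037, -0.45, -4.78, 2.01, -0.005, -0.062, -0.037, -0.14, -4.8, 2.01, -0.005, -0.062, -0.037, 0.16, -4.81, 1.99, -0.005, -0.062, -0.037, -0.27, -1, 1.88, -0.007, -0.068, -0.017, -0.12, -1.02, 1.88, -0.007, -0.068, -0.017, 0.03, -1.04, 1.88, -0.007, -0.068, -0.017, 0.17, -1.05, 1.86, -0.007, -0.068, -0.017]
```

{"fn": "carry_out", "kwargs": {
  "motion": [-3.9,-2.7,-0.9,0,0,-0.037,-3.8,-2.8,-0.9,0,0,-0.037,-3.7,-2.9,-0.9,0,0,-0.037,-3.5,-3.1,-0.9,0,0,-0.037,-3.7,-4.5,0,0,0,-0.038,-3.5,-4.6,0,0,0,-0.038,-3.4,-4.8,0,0,0,-0.038,-3.2,-4.9,0,0,0,-0.038],
  "hand": 8.0,
  "grip_force": 40
}}

```text
clock: 1.65
tool_pos: [0.4216, 0.2482, 0.339]
eef_rot: [-0.002, 1.0, 0.0, 0.0]
contact_force: [1.3, -0.1, -0.5]
opening: 0.907
```

{"fn": "carry_out", "kwargs": {
  "motion": [-0.75,-4.75,2,-0.005,-0.062,-0.037,-0.45,-4.8,2,-0.005,-0.062,-0.037,-0.15,-4.8,2,-0.005,-0.062,-0.037,0.15,-4.8,2,-0.005,-0.062,-0.037,-0.25,-1,1.9,-0.007,-0.068,-0.017,-0.1,-1,1.9,-0.007,-0.068,-0.017,0,-1,1.9,-0.007,-0.068,-0.017,0.2,-1,1.9,-0.007,-0.068,-0.017]
}}

```text
clock: 2.65
tool_pos: [0.4404, 0.0301, 0.2244]
eef_rot: [-0.09, 0.988, -0.014, 0.125]
contact_force: [-0.2, -0.1, 0.6]
opening: 0.908
```

```bash
cat >> h.py <<'E'
def wproj(s,p,X):
    H=p['hand_eye'];Rt=R.from_quat(s['eef_rot']);t=Rt.inv().apply(np.atleast_2d(X)-s['tool_pos'])
    c=(t-H[:3,3])@H[:3,:3];th=np.arctan2(np.hypot(c[:,0],c[:,1]),c[:,2]);ph=np.arctan2(c[:,1],c[:,0])
    return np.c_[p['cx']+p['fx']*th*np.cos(ph),p['cy']+p['fy']*th*np.sin(ph)]
def wpts(s,p,m=None):
    z=p['range_z'];v,u=np.nonzero((z>0)&(m if m is not None else True));d=z[v,u]
    a=(u-p['cx'])/p['fx'];b=(v-p['cy'])/p['fy'];th=np.hypot(a,b)+1e-9;k=np.tan(th)/th
    c=np.c_[a*k*d,b*k*d,d];H=p['hand_eye'];t=c@H[:3,:3].T+H[:3,3]
    return R.from_quat(s['eef_rot']).apply(t)+s['tool_pos'],np.c_[u,v]
def wray(s,p,uv,z):
    """ray of pixel onto plane world z"""
    a,b=(uv[0]-p['cx'])/p['fx'],(uv[1]-p['cy'])/p['fy'];th=np.hypot(a,b)+1e-9
    c=np.array([a/th*np.sin(th),b/th*np.sin(th),np.cos(th)]);H=p['hand_eye'];Q=R.from_quat(s['eef_rot'])
    o=Q.apply(H[:3,3])+s['tool_pos'];d=Q.apply(H[:3,:3]@c);return o+d*(z-o[2])/d[2]
E
python3 - <<'E'
from h import *
s=st();p=snapshot('wrist');save('w1',p['frame']);P,uv=wpts(s,p)
np.savez('w1',**p)
m=(P[:,2]>.048)&(P[:,2]<.072)&(P[:,0]>.52)&(P[:,0]<.70)&(P[:,1]>.0)&(P[:,1]<.11)
r=cv2.minAreaRect(P[m,:2].astype(np.float32)*1000);print(m.sum(),r,np.round(cv2.boxPoints(r)))
print(wproj(s,p,[[.616,.0545,.064],[.565,.043,.06],[.592,.177,.08]]))
E
```

```text
2.65 [ 0.015  0.593 -0.342  2.363  1.709  0.257 -0.179] [0.4404 0.0301 0.2244] [-0.0896  0.988  -0.0139  0.1249] F [-0.2 -0.1  0.6] op 0.908
1708 ((614.8080444335938, 53.10939025878906), (130.84861755371094, 40.03950119018555), 13.358830451965332) [[547.  57.]
 [556.  19.]
 [683.  49.]
 [674.  88.]]
[[318.40733994 305.13844065]
 [316.33658513 268.2141915 ]
 [432.33447346 313.99692319]]
```

View pics/w1.png

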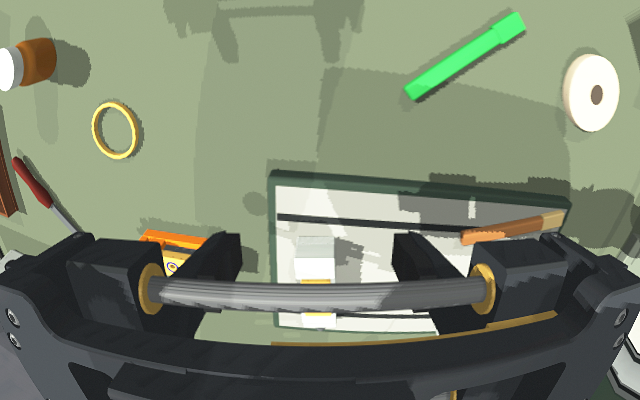

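```bash
python3 - <<'E'
from h import *
s=st();p0=s['tool_pos'];R0=R.from_quat(s['eef_rot'])
print(R0.as_matrix().round(3))
Rt=tool(np.radians(13.2),np.radians(30));T=tcp([.565,.0412,.047],Rt);z=Rt.as_matrix()[:,2]
plan(p0,R0,[(T-.09*z,Rt,5),(T-.03*z,Rt,3)])
E
```

```text
2.7 [ 0.016  0.595 -0.341  2.365  1.721  0.258 -0.188] [0.4398 0.029  0.2235] [-0.0899  0.988  -0.0145  0.1244] F [-0.4 -0.7 -1.7] op 0.907
[[-0.953 -0.174  0.248]
 [-0.181  0.983 -0.006]
 [-0.243 -0.051 -0.969]]
max step cm/deg 2.0 3.31
0 [-0.83, -0.21, 1.45, -0.014, -0.056, -0.006, -0.75, -0.24, 1.49, -0.014, -0.056, -0.006, -0.66, -0.26, 1.53, -0.014, -0.056, -0.006, -0.57, -0.29, 1.56, -0.014, -0.056, -0.006, -0.48, -0.31, 1.58, -0.014, -0.056, -0.006, 0, 0, 2, 0, 0, 0, 0, 0, 2, 0, 0, 0, 0, 0, 2, 0, 0, 0]
```

{"fn": "carry_out", "kwargs": {
  "motion": [-0.85,-0.2,1.45,-0.014,-0.056,-0.006,-0.75,-0.25,1.5,-0.014,-0.056,-0.006,-0.65,-0.25,1.5,-0.014,-0.056,-0.006,-0.55,-0.3,1.55,-0.014,-0.056,-0.006,-0.5,-0.3,1.6,-0.014,-0.056,-0.006,0,0,2,0,0,0,0,0,2,0,0,0,0,0,2,0,0,0]
}}

```text
clock: 3.7
tool_pos: [0.5288, 0.0334, 0.112]
eef_rot: [-0.11, 0.96, 0.03, 0.256]
contact_force: [0.3, -0.2, -0.1]
opening: 0.907
```

```bash
python3 - <<'E'
from h import *
s=st();p0=s['tool_pos'];R0=R.from_quat(s['eef_rot'])
Rt=tool(np.radians(13.2),np.radians(30));T=tcp([.565,.0412,.047],Rt)
print('err to T, tool frame',R0.inv().apply(T-p0).round(4),'rot',(R0.inv()*Rt).as_rotvec().round(3))
plan(p0,R0,[(T,Rt,3)])
E
```

```text
3.7 [ 0.308  1.03  -0.724  2.342  2.47   0.804 -0.652] [0.5288 0.0334 0.112 ] [-0.1099  0.9599  0.0296  0.2561] F [ 0.3 -0.2 -0.1] op 0.907
err to T, tool frame [ 0.0003 -0.0006  0.0298] rot [-0.001 -0.002 -0.002]
max step cm/deg 0.99 0.06
0 [0.01, -0.02, 0.99, 0, -0.001, -0.001, 0.01, -0.02, 0.99, 0, -0.001, -0.001, 0.01, -0.02, 0.99, 0, -0.001, -0.001]
```

{"fn": "carry_out", "kwargs": {
  "motion": [0,0,1,0,0,0,0,0,1,0,0,0,0,0,1,0,0,0,0,0,0,0,0,0]
}}

```text
clock: 4.2
tool_pos: [0.543, 0.0375, 0.0865]
eef_rot: [-0.11, 0.96, 0.031, 0.257]
contact_force: [0.8, -0.3, 0.8]
opening: 0.911
```

{"fn": "carry_out", "kwargs": {
  "motion": [0,0,0,0,0,0,0,0,0,0,0,0,0,0,0,0,0,0,0,0,0,0,0,0,0,0,0,0,0,0,0,0,0,0,0,0],
  "hand": 3.5,
  "grip_force": 35
}}

```text
clock: 4.95
tool_pos: [0.543, 0.0372, 0.0869]
eef_rot: [-0.11, 0.96, 0.031, 0.257]
contact_force: [-0.4, -0.9, 2.6]
opening: 0.449
```

```bash
python3 - <<'E'
from h import *
s=st();p0=s['tool_pos'];R0=R.from_quat(s['eef_rot'])
y0=np.radians(13.2);vx=np.array([np.cos(y0),np.sin(y0),0])
# mark in tool frame (assume jaw between pads in tool-y)
M=np.array([.6158,.053,.064]);mt=R0.inv().apply(M-p0);print('mark in tool',mt.round(4))
mt[1]=0
y1=np.radians(27);Rt=tool(y1,np.radians(30));S=np.array([.592,.177,.064])
T=S-Rt.apply(mt);T[2]=p0[2];print('T',T)
plan(p0,R0,[(T,Rt,10)])
E
```

```text
4.95 [ 0.299  1.087 -0.71   2.298  2.497  0.816 -0.644] [0.543  0.0372 0.0869] [-0.1097  0.9596  0.0308  0.2571] F [-0.4 -0.9  2.6] op 0.449
mark in tool [-0.053  -0.0012  0.0571]
T [0.52561428 0.14317478 0.08694289]
max step cm/deg 1.07 1.39
0 [-0.06, 1.07, 0.04, -0.012, 0, -0.021, -0.08, 1.07, 0.05, -0.012, 0, -0.021, -0.11, 1.07, 0.06, -0.012, 0, -0.021, -0.13, 1.06, 0.08, -0.012, 0, -0.021, -0.15, 1.06, 0.09, -0.012, 0, -0.021, -0.17, 1.05, 0.1, -0.012, 0, -0.021, -0.19, 1.05, 0.11, -0.012, 0, -0.021, -0.22, 1.04, 0.13, -0.012, 0, -0.021]
8 [-0.24, 1.04, 0.14, -0.012, 0, -0.021, -0.26, 1.03, 0.15, -0.012, 0, -0.021]
```

{"fn": "carry_out", "kwargs": {
  "motion": [-0.06,1.07,0.04,-0.012,0,-0.021,-0.08,1.07,0.05,-0.012,0,-0.021,-0.11,1.07,0.06,-0.012,0,-0.021,-0.13,1.06,0.08,-0.012,0,-0.021,-0.15,1.06,0.09,-0.012,0,-0.021,-0.17,1.05,0.1,-0.012,0,-0.021,-0.19,1.05,0.11,-0.012,0,-0.021,-0.22,1.04,0.13,-0.012,0,-0.021]
}}

```text
clock: 5.95
tool_pos: [0.5311, 0.1188, 0.087]
eef_rot: [-0.199, 0.945, 0.051, 0.255]
contact_force: [1.7, -7.8, 4.6]
opening: 0.448
```

{"fn": "carry_out", "kwargs": {
  "motion": [-0.24,1.04,0.14,-0.012,0,-0.021,-0.26,1.03,0.15,-0.012,0,-0.021,0,0,0,0,0,0,0,0,0,0,0,0]
}}

```text
clock: 6.45
tool_pos: [0.5267, 0.1427, 0.0869]
eef_rot: [-0.224, 0.939, 0.06, 0.253]
contact_force: [4.2, -3.6, -0.7]
opening: 0.448
```

```bash
python3 - <<'E'
from h import *
s=st();R0=R.from_quat(s['eef_rot']);print('mark pred',s['tool_pos']+R0.apply([-.053,0,.0571]))
p=snapshot('wrist');np.savez('w2',**p);print(wproj(s,p,[[.592,.177,.08],[.592,.177,.064]]))
q=snapshot('scene');np.savez('s2',**q)
M=R.from_rotvec(np.ravel(q['rvec'])).as_matrix();X=np.array([[.592,.177,.08],[.592,.177,.064]])@M.T+np.ravel(q['tvec']);print(np.c_[X[:,0]/X[:,2]*q['fx']+q['cx'],X[:,1]/X[:,2]*q['fy']+q['cy']])
a=cv2.resize(p['frame'],(800,500));b=cv2.resize(q['frame'][180:280,330:490],(800,500),interpolation=cv2.INTER_CUBIC)
save('w2',a);save('s2',b)
E
```

```text
6.45 [ 0.128  1.095 -0.733  2.291  2.496  0.801 -0.578] [0.5267 0.1427 0.0869] [-0.224   0.9393  0.0605  0.2526] F [ 4.2 -3.6 -0.7] op 0.448
mark pred [0.59312158 0.17635494 0.06413069]
[[320.02410666 360.38613327]
 [319.86096265 334.26531059]]
[[393.12627503 232.52381025]
 [392.48692235 236.71783493]]
```

View pics/w2.png

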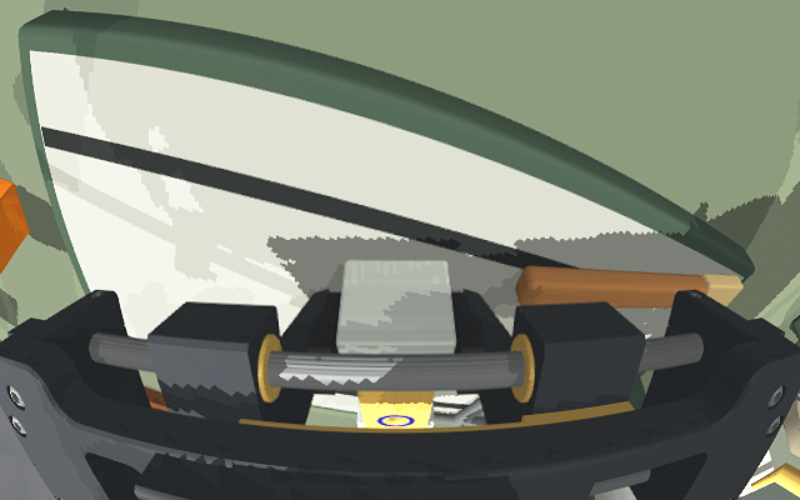

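View pics/s2.png

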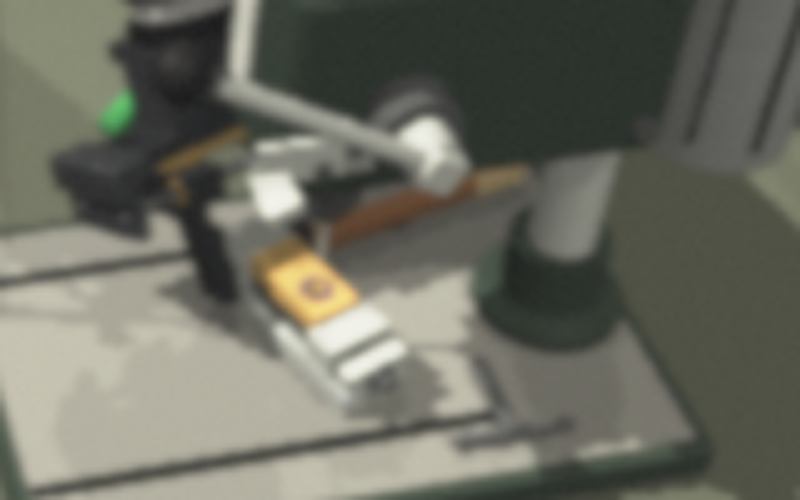

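```bash
python3 - <<'E'
from h import *
s=st();p=ld('w2');q=ld('s2')
f=p['frame'].astype(int);sub=f[325:345,300:335];bl=(sub[...,2]-sub[...,0]>30)
v,u=np.nonzero(bl);print('blue',len(u),u.mean()+300,v.mean()+325,u.min()+300,u.max()+300,v.min()+325,v.max()+325)
for uv in [((u.min()+u.max())/2+300,(v.min()+v.max())/2+325),(316.8,336.8)]: print(wray(s,p,uv,.064))
def sray(uv,z):
    M=R.from_rotvec(np.ravel(q['rvec'])).as_matrix();o=-M.T@np.ravel(q['tvec']);d=M.T@np.array([(uv[0]-q['cx'])/q['fx'],(uv[1]-q['cy'])/q['fy'],1]);return o+d*(z-o[2])/d[2]
print(sray((393.6,237.6),.064))
P,uv=pts(q);
for v in range(218,236): print(v,[(u,q['frame'][v,u].mean().astype(int),*np.round(P[(uv[:,0]==u)&(uv[:,1]==v)],3)) for u in (392,393,394,395)])
c=cv2.resize(q['frame'][205:255,363:427],(768,600),interpolation=cv2.INTER_CUBIC);save('s2b',c)
E
```

```text
6.55 [ 0.128  1.095 -0.733  2.291  2.496  0.801 -0.578] [0.5267 0.1427 0.0869] [-0.224   0.9393  0.0606  0.2526] F [ 5.  -2.8 -2.4] op 0.451
blue 77 315.97402597402595 336.2207792207792 302 331 332 340
[0.59575858 0.17673778 0.064     ]
[0.59703643 0.17758244 0.064     ]
[0.59552587 0.17926347 0.064     ]
218 [(392, np.int64(48), array([0.638, 0.153, 0.179])), (393, np.int64(44), array([0.637, 0.156, 0.177])), (394, np.int64(44), array([0.635, 0.159, 0.175])), (395, np.int64(44), array([0.636, 0.161, 0.175]))]
219 [(392, np.int64(56), array([0.599, 0.166, 0.137])), (393, np.int64(49), array([0.601, 0.168, 0.139])), (394, np.int64(46), array([0.603, 0.17 , 0.14 ])), (395, np.int64(45), array([0.604, 0.173, 0.141]))]
220 [(392, np.int64(62)), (393, np.int64(53), array([0.6  , 0.169, 0.134])), (394, np.int64(49), array([0.605, 0.17 , 0.139])), (395, np.int64(48), array([0.607, 0.172, 0.141]))]
221 [(392, np.int64(63), array([0.6  , 0.167, 0.131])), (393, np.int64(56), array([0.605, 0.168, 0.136])), (394, np.int64(51), array([0.605, 0.17 , 0.135])), (395, np.int64(50), array([0.605, 0.17
[... 2264 characters left out ...]
0.083])), (395, np.int64(115), array([0.533, 0.202, 0.021]))]
233 [(392, np.int64(191), array([0.581, 0.178, 0.067])), (393, np.int64(186), array([0.58 , 0.181, 0.066])), (394, np.int64(173), array([0.577, 0.185, 0.063])), (395, np.int64(147), array([0.581, 0.186, 0.066]))]
234 [(392, np.int64(190), array([0.583, 0.178, 0.065])), (393, np.int64(189), array([0.584, 0.18 , 0.066])), (394, np.int64(185), array([0.582, 0.183, 0.064])), (395, np.int64(172), array([0.585, 0.185, 0.066]))]
235 [(392, np.int64(173), array([0.587, 0.177, 0.066])), (393, np.int64(176), array([0.584, 0.18 , 0.062])), (394, np.int64(180), array([0.586, 0.183, 0.064])), (395, np.int64(178), array([0.587, 0.185, 0.065]))]
```

View pics/s2b.png

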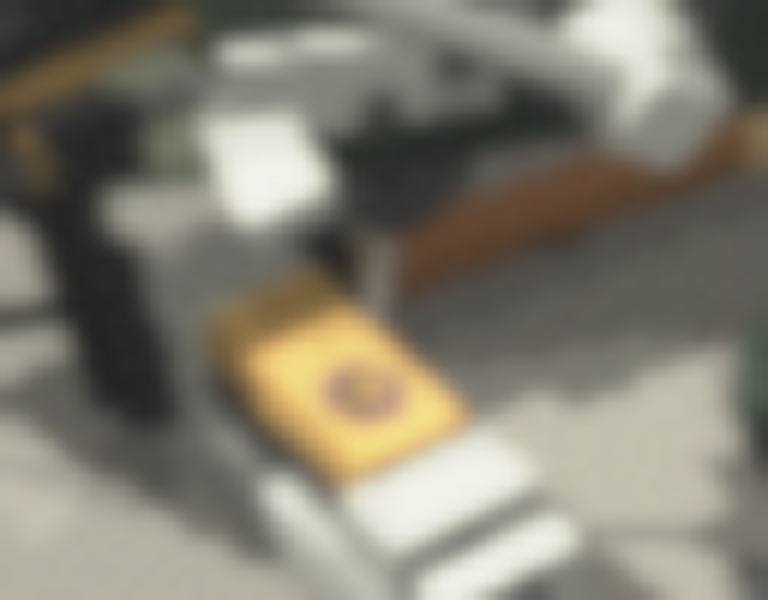

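```bash
python3 - <<'E'
from h import *
s=st();R0=R.from_quat(s['eef_rot']);print(R0.inv().apply([-.23,.1,0])/2)
E
```

```text
6.55 [ 0.128  1.095 -0.733  2.291  2.496  0.801 -0.578] [0.5267 0.1427 0.0869] [-0.224   0.9393  0.0606  0.2526] F [ 5.  -2.8 -2.4] op 0.451
[ 0.06927174  0.09653066 -0.04010308]
```

{"fn": "carry_out", "kwargs": {
  "motion": [0.07,0.1,-0.04,0,0,0,0.07,0.1,-0.04,0,0,0,0,0,0,0,0,0,0,0,0,0,0,0,0,0,0,0,0,0]
}}

```text
clock: 7.18
tool_pos: [0.5233, 0.1445, 0.087]
eef_rot: [-0.225, 0.939, 0.061, 0.252]
contact_force: [4.4, -1.9, -1.6]
opening: 0.45
```

```bash
python3 - <<'E'
from h import *
s=st()
p=snapshot('wrist')
f=p['frame'].astype(int);sub=f[325:345,306:328];bl=(sub[...,2]-sub[...,0]>30);v,u=np.nonzero(bl);print(len(u),u.mean()+306,v.min()+325,v.max()+325)
print(wray(s,p,(u.mean()+306,336.3),.064))
acc=0;n=6
for i in range(n): q=snapshot('scene');acc=acc+q['frame'].astype(float)
a=acc/n
np.savez('s3',**{**q,'frame':a})
c=cv2.resize(np.clip(a[222:247,377:411],0,255).astype(np.uint8),(782,575),interpolation=cv2.INTER_LANCZOS4);save('s3',c)
E
```

```text
7.17 [ 0.125  1.097 -0.736  2.298  2.496  0.808 -0.583] [0.5233 0.1445 0.087 ] [-0.225   0.9393  0.0614  0.2518] F [ 4.4 -1.9 -1.6] op 0.45
49 316.51020408163265 332 340
[0.59252152 0.1788109  0.064     ]
```

View pics/s3.png

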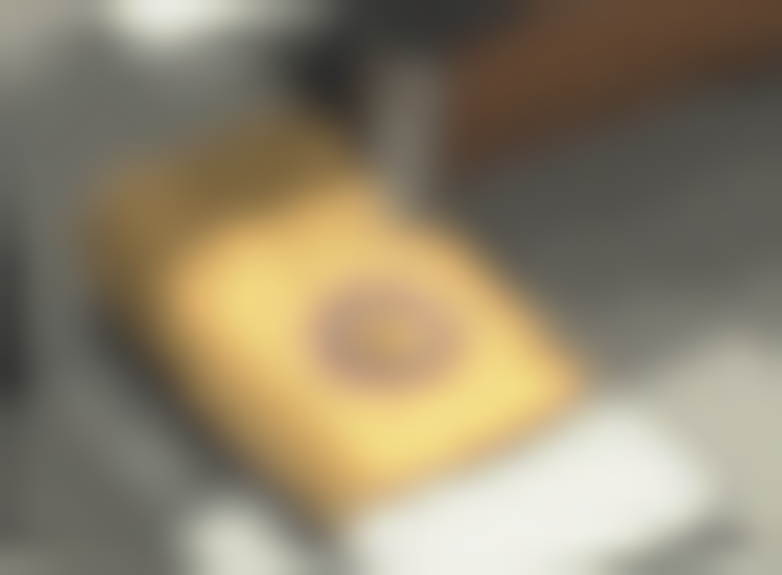

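```bash
python3 - <<'E'
from h import *
Z=[];F=[]
for i in range(12): q=snapshot('scene');Z.append(q['range_z']);F.append(q['frame'].astype(float))
Z=np.array(Z);a=np.mean(F,0)
zm=np.where((Z>0).sum(0)>3,np.nanmedian(np.where(Z>0,Z,np.nan),axis=0),0)
q['range_z']=np.nan_to_num(zm);P,uv=pts(q)
np.savez('s4',**{**q,'frame':a})
G=np.full((400,640,3),np.nan);G[uv[:,1],uv[:,0]]=P
for v in range(226,241): print(v,[(u,*np.round(G[v,u]*1000).tolist()) for u in range(392,397)],a[v,392:397].mean(1).round().tolist())
# mark by colour: deviation from brass colour
w=a[229:243,386:402];dark=np.clip(w[...,2]-.45*w[...,0],0,None)  # blue excess
np.set_printoptions(linewidth=200)
print((w[...,0]-w[...,2]).round(0).astype(int))
def sray(uv,z):
    M=R.from_rotvec(np.ravel(q['rvec'])).as_matrix();o=-M.T@np.ravel(q['tvec']);d=M.T@np.array([(uv[0]-q['cx'])/q['fx'],(uv[1]-q['cy'])/q['fy'],1]);return o+d*(z-o[2])/d[2]
print(sray((393.46,235.93),.064),sray((394.3,232),.08),sray((394.3,233),.08))
# brass plane height bias
m=(G[233:242,388:398]);print('brass z',np.nanmedian(m[...,2]))
E
```

```text
226 [(392, 539.0, 189.0, 52.0), (393, 538.0, 192.0, 50.0), (394, 522.0, 200.0, 34.0), (395, 593.0, 179.0, 105.0), (396, 522.0, 206.0, 34.0)] [60.0, 82.0, 98.0, 95.0, 80.0]
227 [(392, 541.0, 188.0, 50.0), (393, 540.0, 192.0, 48.0), (394, 590.0, 178.0, 99.0), (395, 594.0, 179.0, 102.0), (396, 526.0, 205.0, 33.0)] [71.0, 90.0, 103.0, 96.0, 78.0]
228 [(392, 542.0, 189.0, 47.0), (393, 542.0, 192.0, 46.0), (394, 592.0, 177.0, 97.0), (395, 592.0, 180.0, 97.0), (396, 529.0, 205.0, 32.0)] [88.0, 99.0, 108.0, 96.0, 76.0]
229 [(392, 564.0, 182.0, 65.0), (393, 542.0, 192.0, 43.0), (394, 592.0, 178.0, 93.0), (395, 592.0, 181.0, 93.0), (396, 528.0, 205.0, 28.0)] [113.0, 116.0, 113.0, 96.0, 77.0]
230 [(392, 567.0, 181.0, 64.0), (393, 567.0, 184.0, 64.0), (394, 592.0, 178.0, 90.0), (395, 592.0, 181.0, 89.0), (396, 526.0, 207.0, 22.0)] [146.0, 139.0, 123.0, 100.0, 81.0]
231 [(392, 571.0, 180.0, 65.0), (393, 571.0, 183.0, 65.0), (394, 593.0, 178.0, 86.0), (395, 530.0, 203.0, 22.0), (396, 531.0, 205.0, 22.0)] [168.0, 159.0, 140.0, 117.0, 97.0]
232 [(392, 574.0, 180.0, 64.0), (393, 575.0, 182.0, 65.0), 
[... 1896 characters left out ...]
5  92  99  99  76  43  20  11]
 [115 113 111 107  94  73  70  76  76  78  87  99 100  77  43  20]
 [113 114 112 105  87  64  73  86  86  78  79  96 106 102  72  38]
 [104 113 113 107  92  68  65  75  79  74  83 100 109 110 100  69]
 [ 89 105 112 110 102  89  78  76  80  86  96 106 108 110 109  92]
 [ 72  90 103 110 110 107 104 103 103 104 106 107 108 109 102  77]
 [ 48  72  90 103 111 113 112 109 108 107 107 108 105  91  66  39]
 [ 23  47  70  89 103 112 114 111 108 106 103  90  68  43  26  13]
 [  9  21  44  68  88 103 109 107  99  82  61  42  25  14  10   9]]
[0.58932907 0.18027265 0.064     ] [0.59035115 0.18056804 0.08      ] [0.59404769 0.17973136 0.08      ]
brass z 0.06427027223900383
```

{"fn": "carry_out", "kwargs": {
  "motion": [0,0,0,0,0,0,0,0,0,0,0,0,0,0,0,0,0,0],
  "hand": 5.2
}}

```text
clock: 8.5
tool_pos: [0.5225, 0.1452, 0.087]
eef_rot: [-0.226, 0.939, 0.062, 0.251]
contact_force: [0.3, 0.4, 0.5]
opening: 0.586
```

{"fn": "carry_out", "kwargs": {
  "motion": [0,0,-1,0,0,0,0,0,-2,0,0,0,0,0,-3,0,0,0,0,0,-3,0,0,0,0,0,-3,0,0,0]
}}

```text
clock: 9.12
tool_pos: [0.4686, 0.1168, 0.192]
eef_rot: [-0.225, 0.939, 0.062, 0.252]
contact_force: [0.5, -0.4, -0.1]
opening: 0.588
```

```bash
cat >> h.py <<'E'
ex=np.array([-.1098,.994,0]);ey=np.array([-.994,-.1098,0]);S0=np.array([.5906,.180,0])
def D(x,y,z): return S0+(x+.025)*ex+y*ey+np.array([0,0,z])
def K(f,sw=0.):
    ph=.55-f;d=np.array([-np.cos(ph),0,np.sin(ph)])*np.cos(sw)*.15;return D(-.015+d[0],-.085+.15*np.sin(sw),.225+d[2])
YAW=np.arctan2(ex[1],ex[0])
E
python3 - <<'E'
from h import *
s=st();p0=s['tool_pos'];R0=R.from_quat(s['eef_rot'])
q=snapshot('scene');P,uv=pts(q);C=q['frame'][uv[:,1],uv[:,0]].astype(int)
k=(uv[:,1]>225)&(uv[:,1]<250)&(uv[:,0]>380)&(uv[:,0]<410);a=q['frame'].astype(int)[229:243,386:402];print((a[...,0]-a[...,2])[4:11])
k=(P[:,2]>.27)&(P[:,2]<.33)&(P[:,0]>.655)&(P[:,0]<.73)&(P[:,1]>.03)&(P[:,1]<.1)&(C.sum(1)<200)
B=P[k];A=np.c_[2*B,np.ones(len(B))];x=np.linalg.lstsq(A,(B**2).sum(1),rcond=None)[0]
from scipy.optimize import least_squares
print('ball',least_squares(lambda c:np.linalg.norm(B-c,axis=1)-.014,B.mean(0)-[.01,0,.008],loss='soft_l1',f_scale=.002).x,len(B),'K',K(0))
Rt=tool(YAW,np.radians(20));T=tcp(K(0),Rt);z=Rt.as_matrix()[:,2]
print(T)
plan(p0,R0,[([.46,-.03,.30],tool(np.radians(50),.45),7),(T-.08*z+[-.05,-.03,.03],tool(np.radians(80),.35),7)])
E
```

```text
9.12 [ 0.182  0.835 -0.799  2.453  2.398  0.701 -0.617] [0.4686 0.1168 0.192 ] [-0.2254  0.9392  0.0616  0.2515] F [ 0.5 -0.4 -0.1] op 0.588
[[114 114 115 113 111 107 102  99  99 102 103  83  48  20  11   9]
 [115 114 113 110 104  93  87  85  85  92  99 102  83  47  22  12]
 [115 114 111 107  92  74  73  80  78  78  88 100 103  84  48  22]
 [113 115 112 105  87  64  75  88  88  79  81  97 105 104  78  42]
 [105 112 113 107  91  67  65  73  80  77  82  98 105 109 102  75]
 [ 89 104 111 111 102  87  75  72  78  85  95 102 106 108 108  92]
 [ 69  89 103 110 110 106 103 100 100 102 103 106 107 109 101  76]]
ball [0.68919066 0.07209283 0.3037761 ] 119 K [0.68803308 0.07216159 0.30340308]
[0.68972292 0.05686374 0.34568925]
max step cm/deg 3.41 4.36
0 [0.15, -1.81, -1.87, -0.027, 0.01, -0.051, 0.26, -1.75, -1.92, -0.027, 0.01, -0.051, 0.36, -1.68, -1.96, -0.027, 0.01, -0.051, 0.47, -1.61, -2, -0.027, 0.01, -0.051, 0.57, -1.53, -2.03, -0.027, 0.01, -0.051, 0.67, -1.44, -2.07, -0.027, 0.01, -0.051, 0.76, -1.35, -2.1, -0.027, 0.01, -0.051, -2.74, -1.73, -1.07, -0.029, 0.014, -0.069]
8 [-2.6, -1.88, -1.16, -0.029, 0.014, -0.069, -2.45, -2.02, -1.25, -0.029, 0.014, -0.069, -2.29, -2.14, -1.35, -0.029, 0.014, -0.069, -2.12, -2.25, -1.44, -0.029, 0.014, -0.069, -1.94, -2.35, -1.54, -0.029, 0.014, -0.069, -1.75, -2.43, -1.63, -0.029, 0.014, -0.069]
```

{"fn": "carry_out", "kwargs": {
  "motion": [0.15,-1.8,-1.9,-0.027,0.01,-0.051,0.25,-1.75,-1.9,-0.027,0.01,-0.051,0.35,-1.7,-1.95,-0.027,0.01,-0.051,0.45,-1.6,-2,-0.027,0.01,-0.051,0.55,-1.55,-2,-0.027,0.01,-0.051,0.65,-1.45,-2.05,-0.027,0.01,-0.051,0.75,-1.35,-2.1,-0.027,0.01,-0.051,-2.75,-1.75,-1.05,-0.029,0.014,-0.069]
}}

```text
clock: 10.18
tool_pos: [0.494, -0.003, 0.2818]
eef_rot: [-0.37, 0.894, 0.06, 0.247]
contact_force: [1.4, -0.5, -1.2]
opening: 0.586
```

{"fn": "carry_out", "kwargs": {
  "motion": [-2.6,-1.9,-1.15,-0.029,0.014,-0.069,-2.45,-2,-1.25,-0.029,0.014,-0.069,-2.3,-2.15,-1.35,-0.029,0.014,-0.069,-2.1,-2.25,-1.45,-0.029,0.014,-0.069,-1.95,-2.35,-1.55,-0.029,0.014,-0.069,-1.75,-2.45,-1.65,-0.029,0.014,-0.069]
}}

```text
clock: 10.92
tool_pos: [0.617, -0.0213, 0.403]
eef_rot: [-0.529, 0.823, 0.051, 0.2]
contact_force: [1.0, -0.0, 0.2]
opening: 0.587
```

```bash
python3 - <<'E'
from h import *
s=st();p0=s['tool_pos'];R0=R.from_quat(s['eef_rot'])
Rt=tool(YAW,np.radians(20));T=tcp([.6888,.0722,.3036],Rt);z=Rt.as_matrix()[:,2];print(T-.08*z)
plan(p0,R0,[(T-.08*z,Rt,5),(T-.035*z,Rt,3)])
E
```

```text
10.93 [ 0.778  0.818 -1.365  1.651  0.764  0.953  2.024] [ 0.617  -0.0213  0.403 ] [-0.5285  0.8235  0.0507  0.2   ] F [ 1.  -0.   0.2] op 0.587
[0.69349401 0.02970595 0.42106158]
max step cm/deg 1.87 6.63
0 [-1.56, -0.96, 0.39, -0.064, 0.002, -0.096, -1.46, -1.13, 0.32, -0.064, 0.002, -0.096, -1.34, -1.28, 0.24, -0.064, 0.002, -0.096, -1.21, -1.42, 0.15, -0.064, 0.002, -0.096, -1.07, -1.54, 0.05, -0.064, 0.002, -0.096, 0, 0, 1.5, 0, 0, 0, 0, 0, 1.5, 0, 0, 0, 0, 0, 1.5, 0, 0, 0]
```

{"fn": "carry_out", "kwargs": {
  "motion": [-1.5,-1,0.4,-0.064,0,-0.096,-1.45,-1.1,0.3,-0.064,0,-0.096],
  "hand": 5.6
}}

```text
clock: 11.18
tool_pos: [0.6475, -0.0014, 0.4096]
eef_rot: [-0.617, 0.764, 0.084, 0.17]
contact_force: [0.6, -0.6, 0.6]
opening: 0.634
```

```bash
python3 - <<'E'
from h import *
s=st();p0=s['tool_pos'];R0=R.from_quat(s['eef_rot'])
Rt=tool(YAW,np.radians(20));T=tcp([.6888,.0722,.3036],Rt);z=Rt.as_matrix()[:,2];print(T-.08*z)
plan(p0,R0,[(T-.08*z,Rt,3),(T-.035*z,Rt,3)])
E
```

```text
11.18 [ 0.684  0.902 -1.394  1.456  0.708  1.165  2.285] [ 0.6475 -0.0014  0.4096] [-0.617   0.7639  0.0837  0.1697] F [ 0.6 -0.6  0.6] op 0.634
[0.69349401 0.02970595 0.42106158]
max step cm/deg 1.89 6.63
0 [-1.36, -1.29, 0.24, -0.065, 0.003, -0.096, -1.24, -1.42, 0.14, -0.065, 0.003, -0.096, -1.09, -1.54, 0.04, -0.065, 0.003, -0.096, 0, 0, 1.5, 0, 0, 0, 0, 0, 1.5, 0, 0, 0, 0, 0, 1.5, 0, 0, 0]
```

```bash
python3 - <<'E'
from h import *
s=st();p0=s['tool_pos'];R0=R.from_quat(s['eef_rot'])
Rt=tool(YAW-np.radians(13),np.radians(20));T=tcp([.6888,.0722,.3036],Rt);z=Rt.as_matrix()[:,2];print(T-.08*z)
plan(p0,R0,[(T-.08*z,Rt,3),(T-.035*z,Rt,3)])
E
```

```text
11.18 [ 0.684  0.902 -1.394  1.456  0.708  1.165  2.285] [ 0.6475 -0.0014  0.4096] [-0.617   0.7639  0.0837  0.1697] F [ 0.6 -0.6  0.6] op 0.634
[0.68381462 0.02973915 0.42106158]
max step cm/deg 1.64 2.65
0 [-1.31, -0.97, 0.19, -0.038, 0.006, -0.025, -1.28, -1.01, 0.14, -0.038, 0.006, -0.025, -1.26, -1.05, 0.09, -0.038, 0.006, -0.025, 0, 0, 1.5, 0, 0, 0, 0, 0, 1.5, 0, 0, 0, 0, 0, 1.5, 0, 0, 0]
```

{"fn": "carry_out", "kwargs": {
  "motion": [-1.3,-0.95,0.2,-0.038,0.006,-0.025,-1.3,-1,0.15,-0.038,0.006,-0.025,-1.25,-1.05,0.1,-0.038,0.006,-0.025,0,0,1.5,0,0,0,0,0,1.5,0,0,0,0,0,1,0,0,0]
}}

```text
clock: 11.92
tool_pos: [0.6845, 0.0431, 0.3814]
eef_rot: [-0.653, 0.737, 0.115, 0.13]
contact_force: [1.0, 0.4, 0.2]
opening: 0.632
```

```bash
python3 - <<'E'
from h import *
s=st();p0=s['tool_pos'];R0=R.from_quat(s['eef_rot'])
b=np.array([.6888,.0722,.3036]);print('ball in tool',R0.inv().apply(b-p0).round(4),'z',R0.as_matrix()[:,2].round(3),'y',R0.as_matrix()[:,1].round(3))
p=snapshot('wrist');save('w3',p['frame']);print(wproj(s,p,[b]))
E
```

```text
11.93 [ 0.526  0.989 -1.354  1.287  0.708  1.301  2.368] [0.6845 0.0431 0.3814] [-0.6533  0.7369  0.1148  0.1302] F [1.  0.4 0.2] op 0.632
ball in tool [-0.0011 -0.0007  0.0832] z [ 0.042  0.339 -0.94 ] y [-0.993  0.12  -0.001]
[[316.63937967 237.12674183]]
```

View pics/w3.png

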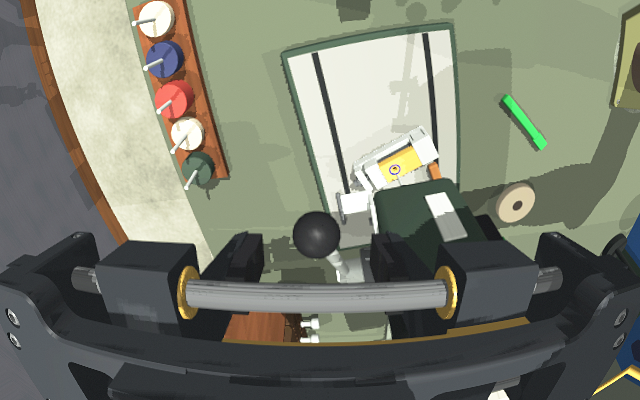

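{"fn": "carry_out", "kwargs": {
  "motion": [0,0,1.3,0,0,0,0,0,1.3,0,0,0,-0.1,0,1.2,0,0,0,0,0,0,0,0,0]
}}

```text
clock: 12.48
tool_pos: [0.6868, 0.0579, 0.3468]
eef_rot: [-0.654, 0.737, 0.115, 0.131]
contact_force: [-0.4, 0.1, 0.2]
opening: 0.635
```

{"fn": "carry_out", "kwargs": {
  "motion": [0,0,0,0,0,0,0,0,0,0,0,0,0,0,0,0,0,0,0,0,0,0,0,0,0,0,0,0,0,0],
  "hand": 2.0,
  "grip_force": 20
}}

```text
clock: 13.1
tool_pos: [0.6872, 0.0575, 0.3484]
eef_rot: [-0.653, 0.737, 0.115, 0.132]
contact_force: [-0.5, -0.9, 1.6]
opening: 0.292
```

```bash
cat >> h.py <<'E'
def lever(path,off=None):
    """path: list of (feed,swing,n); keep hand orientation, grasp offset measured now if off given as ball pos"""
    s=st();p0=s['tool_pos'];R0=R.from_quat(s['eef_rot']);g=p0+R0.apply([0,0,.045])
    f0,s0=off;d=g-K(f0,s0);print('grasp-model offset mm',(d*1000).round(1))
    w=[]
    for f,sw,n in path:
        for i in range(1,n+1): w.append((p0+K(f0+(f-f0)*i/n,s0+(sw-s0)*i/n)-K(*off),R0,1))
        f0,s0=f,sw
    plan(p0,R0,w)
E
python3 - <<'E'
from h import *
lever([(.6,0,8),(.76,0,2)],(0,0))
E
```

```text
13.1 [ 0.507  1.021 -1.332  1.329  0.741  1.238  2.337] [0.6872 0.0575 0.3484] [-0.6532  0.7368  0.1147  0.1316] F [-0.5 -0.9  1.6] op 0.292
grasp-model offset mm [1.1 0.7 2.8]
max step cm/deg 1.2 0.0
0 [0.84, -0.12, 0.74, 0, 0, 0, 0.79, -0.11, 0.8, 0, 0, 0, 0.73, -0.09, 0.85, 0, 0, 0, 0.66, -0.07, 0.91, 0, 0, 0, 0.59, -0.05, 0.95, 0, 0, 0, 0.52, -0.03, 0.99, 0, 0, 0, 0.45, -0.01, 1.03, 0, 0, 0, 0.37, 0.01, 1.06, 0, 0, 0]
8 [0.31, 0.03, 1.16, 0, 0, 0, 0.22, 0.05, 1.18, 0, 0, 0]
```

{"fn": "carry_out", "kwargs": {
  "motion": [0.84,-0.12,0.74,0,0,0,0.79,-0.11,0.8,0,0,0,0.73,-0.09,0.85,0,0,0,0.66,-0.07,0.91,0,0,0,0.59,-0.05,0.95,0,0,0,0.52,-0.03,1,0,0,0,0.45,0,1.03,0,0,0,0.37,0,1.06,0,0,0],
  "grip_force": 30
}}

```text
clock: 14.1
tool_pos: [0.6897, 0.0358, 0.2616]
eef_rot: [-0.653, 0.737, 0.115, 0.132]
contact_force: [-1.4, 1.1, 4.8]
opening: 0.293
```

```bash
python3 - <<'E'
from h import *
lever([(.74,0,2),(.9,0,6)],(.6,0))
p=snapshot('scene');P,uv=pts(p);C=p['frame'][uv[:,1],uv[:,0]].astype(int)
save('s5',cv2.resize(p['frame'][160:270,340:500],(800,550)))
E
```

```text
14.1 [ 0.535  1.117 -1.281  1.409  0.824  1.122  2.339] [0.6897 0.0358 0.2616] [-0.6532  0.7368  0.1146  0.1317] F [-1.4  1.1  4.8] op 0.293
grasp-model offset mm [1.2 0.8 1.9]
max step cm/deg 1.05 0.0
0 [0.28, 0.02, 1.01, 0, 0, 0, 0.21, 0.04, 1.03, 0, 0, 0, 0.06, 0.02, 0.39, 0, 0, 0, 0.05, 0.02, 0.4, 0, 0, 0, 0.04, 0.02, 0.4, 0, 0, 0, 0.03, 0.03, 0.4, 0, 0, 0, 0.02, 0.03, 0.4, 0, 0, 0, 0.01, 0.03, 0.4, 0, 0, 0]
```

View pics/s5.png

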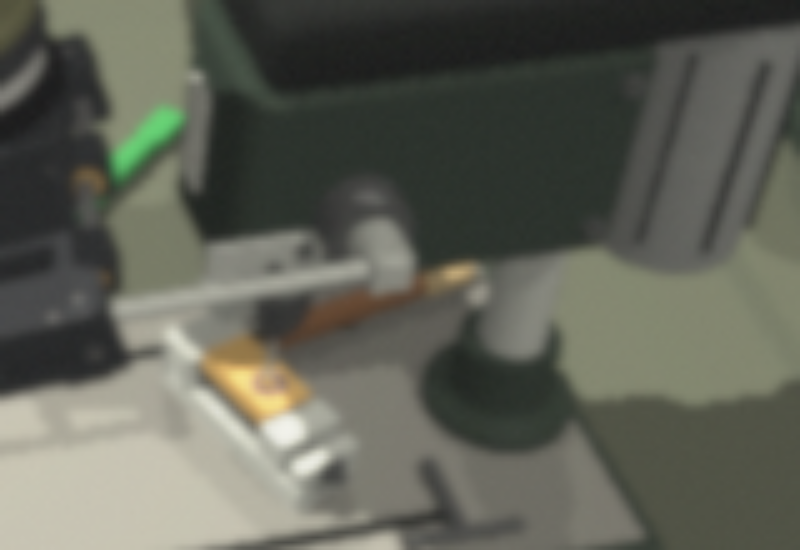

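{"fn": "carry_out", "kwargs": {
  "motion": [0.28,0,1,0,0,0,0.21,0,1,0,0,0,0.06,0,0.4,0,0,0,0.05,0,0.4,0,0,0,0,0,0,0,0,0]
}}

```text
clock: 14.78
tool_pos: [0.6901, 0.0397, 0.2338]
eef_rot: [-0.653, 0.737, 0.115, 0.131]
contact_force: [-2.0, 0.3, 6.0]
opening: 0.286
```

{"fn": "carry_out", "kwargs": {
  "motion": [0.04,0,0.4,0,0,0,0.03,0,0.4,0,0,0,0,0,0,0,0,0]
}}

```text
clock: 15.15
tool_pos: [0.6903, 0.0417, 0.226]
eef_rot: [-0.653, 0.737, 0.114, 0.131]
contact_force: [-3.0, -0.6, 6.9]
opening: 0.284
```

```bash
python3 - <<'E'
from h import *
lever([(1.1,0,4),(1.15,0,2)],(.85,0))
E
```

```text
15.15 [ 0.522  1.155 -1.253  1.434  0.863  1.07   2.319] [0.6903 0.0417 0.226 ] [-0.6533  0.7367  0.1145  0.1313] F [-3.  -0.6  6.9] op 0.284
grasp-model offset mm [2.5 0.2 3.1]
max step cm/deg 0.94 0.0
0 [0.03, 0.07, 0.93, 0, 0, 0, -0.03, 0.08, 0.93, 0, 0, 0, -0.09, 0.1, 0.93, 0, 0, 0, -0.15, 0.11, 0.92, 0, 0, 0, -0.07, 0.05, 0.36, 0, 0, 0, -0.08, 0.05, 0.36, 0, 0, 0]
```

{"fn": "carry_out", "kwargs": {
  "motion": [0.02,0.1,0.5,0,0,0,0,0.1,0.5,0,0,0,0,0,0,0,0,0]
}}

```text
clock: 15.52
tool_pos: [0.6892, 0.0445, 0.2165]
eef_rot: [-0.653, 0.737, 0.114, 0.131]
contact_force: [-1.4, -1.2, 6.0]
opening: 0.28
```

{"fn": "carry_out", "kwargs": {
  "motion": [-0.04,0.1,0.5,0,0,0,-0.05,0.1,0.5,0,0,0,0,0,0,0,0,0]
}}

```text
clock: 15.9
tool_pos: [0.6882, 0.0481, 0.2072]
eef_rot: [-0.653, 0.737, 0.113, 0.131]
contact_force: [0.1, -2.8, 5.6]
opening: 0.276
```

```bash
python3 - <<'E'
from h import *
lever([(1.15,0,4),(1.15,.34,8)],(1.05,0))
E
```

```text
15.9 [ 0.511  1.172 -1.235  1.457  0.888  1.035  2.295] [0.6882 0.0481 0.2072] [-0.6528  0.7374  0.1131  0.1312] F [ 0.1 -2.8  5.6] op 0.276
grasp-model offset mm [ 1.8 -5.1 11.8]
max step cm/deg 0.64 0.0
0 [-0.06, 0.04, 0.37, 0, 0, 0, -0.07, 0.05, 0.37, 0, 0, 0, -0.07, 0.05, 0.36, 0, 0, 0, -0.08, 0.05, 0.36, 0, 0, 0, 0.12, 0.62, -0.06, 0, 0, 0, 0.1, 0.63, -0.06, 0, 0, 0, 0.07, 0.63, -0.07, 0, 0, 0, 0.05, 0.63, -0.08, 0, 0, 0]
8 [0.02, 0.63, -0.08, 0, 0, 0, -0.01, 0.63, -0.09, 0, 0, 0, -0.03, 0.63, -0.1, 0, 0, 0, -0.06, 0.63, -0.1, 0, 0, 0]
```

```bash
cat >> h.py <<'E'
def rod(n=5):
    Z=[]
    for i in range(n): q=snapshot('scene');Z.append(q['range_z'])
    Z=np.array(Z);q['range_z']=np.median(Z,0);P,uv=pts(q);d=P-S0
    x=d@ex-.025;y=d@ey;z=P[:,2]
    r=np.hypot(x+.015,z-.225)
    m=(x<-.05)&(r>.04)&(r<.13)&(y<-.02)&(y>-.105)&(z>.10)
    # cluster into rod: y close to the line y=-.085+r*tan(s) for best (phi,s)
    A=np.c_[x,y,z][m];piv=np.array([-.015,-.085,.225]);best=(0,)
    for f in np.arange(0,1.25,.01):
        for s in np.arange(-.02,.4,.02):
            ph=.55-f;dv=np.array([-np.cos(ph)*np.cos(s),np.sin(s),np.sin(ph)*np.cos(s)]);w=A-piv;t=w@dv
            e=np.abs(np.linalg.norm(w-np.outer(t,dv),axis=1)-.005)<.002
            if e.sum()>best[0]: best=(e.sum(),round(f,3),round(s,3))
    print('rod inliers, feed, swing',best,m.sum());return q
E
python3 - <<'E'
from h import *
q=rod()
s=st();p=snapshot('wrist');f=p['frame']
c=cv2.resize(f[150:330,200:440],(800,600));save('w4',c);print(wproj(s,p,[s['tool_pos']+R.from_quat(s['eef_rot']).apply([0,0,.045])]))
E
```

```text
rod inliers, feed, swing (np.int64(152), np.float64(0.93), np.float64(-0.02)) 1166
16.15 [ 0.512  1.171 -1.235  1.456  0.888  1.035  2.295] [0.6883 0.048  0.2075] [-0.6527  0.7375  0.113   0.1313] F [-0.6 -2.9  5.1] op 0.278
[[318.17050614 266.78372916]]
```

View pics/w4.png

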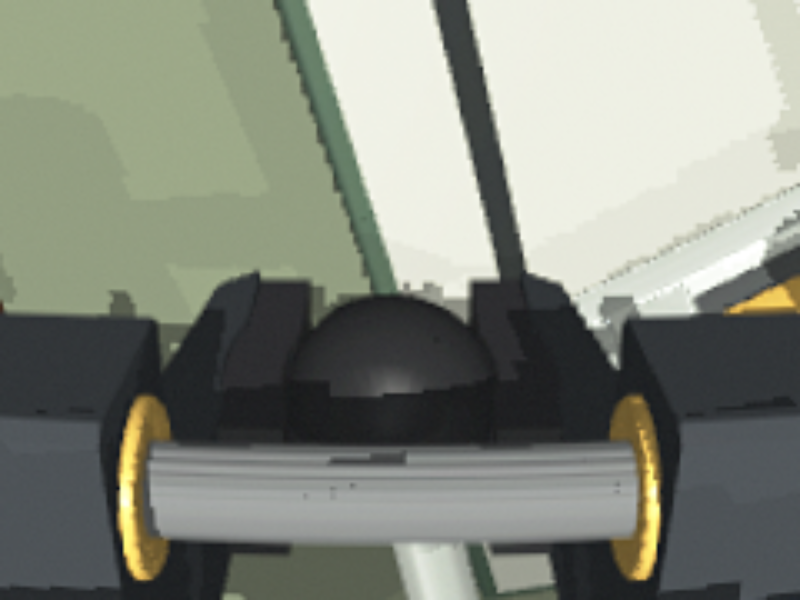

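```bash
python3 - <<'E'
from h import *
lever([(1.15,0,6),(1.15,.36,10)],(.945,0))
E
```

```text
16.2 [ 0.512  1.171 -1.235  1.456  0.888  1.035  2.295] [0.6883 0.048  0.2075] [-0.6527  0.7375  0.113   0.1314] F [-0.  -2.6  5.8] op 0.275
grasp-model offset mm [ 1.2  1.5 -2.1]
max step cm/deg 0.54 0.0
0 [-0.03, 0.05, 0.51, 0, 0, 0, -0.04, 0.05, 0.51, 0, 0, 0, -0.06, 0.06, 0.51, 0, 0, 0, -0.08, 0.06, 0.5, 0, 0, 0, -0.1, 0.06, 0.5, 0, 0, 0, -0.11, 0.07, 0.5, 0, 0, 0, 0.11, 0.53, -0.05, 0, 0, 0, 0.09, 0.53, -0.05, 0, 0, 0]
8 [0.07, 0.53, -0.06, 0, 0, 0, 0.05, 0.53, -0.06, 0, 0, 0, 0.03, 0.53, -0.07, 0, 0, 0, 0.01, 0.54, -0.07, 0, 0, 0, -0.01, 0.53, -0.08, 0, 0, 0, -0.02, 0.53, -0.08, 0, 0, 0, -0.04, 0.53, -0.08, 0, 0, 0, -0.06, 0.53, -0.09, 0, 0, 0]
```

{"fn": "carry_out", "kwargs": {
  "motion": [-0.03,0.05,0.5,0,0,0,-0.04,0.05,0.5,0,0,0,-0.06,0.05,0.5,0,0,0,-0.08,0.05,0.5,0,0,0,0,0,0,0,0,0]
}}

```text
clock: 16.82
tool_pos: [0.6874, 0.0568, 0.189]
eef_rot: [-0.653, 0.738, 0.113, 0.131]
contact_force: [0.6, -3.9, 5.8]
opening: 0.272
```

```bash
python3 - <<'E'
from h import *
rod(3)
lever([(1.15,0,2)],(1.08,0))
E
```

```text
rod inliers, feed, swing (np.int64(145), np.float64(1.04), np.float64(0.0)) 1202
16.98 [ 0.496  1.19  -1.218  1.47   0.911  1.005  2.273] [0.6875 0.0567 0.1893] [-0.6527  0.7376  0.1128  0.1312] F [-0.  -3.5  5.8] op 0.27
grasp-model offset mm [ 1.4  1.3 -2.1]
max step cm/deg 0.52 0.0
0 [-0.1, 0.07, 0.51, 0, 0, 0, -0.11, 0.07, 0.51, 0, 0, 0]
```

{"fn": "carry_out", "kwargs": {
  "motion": [-0.1,0.07,0.5,0,0,0,-0.11,0.07,0.4,0,0,0,0,0,0,0,0,0]
}}

```text
clock: 17.35
tool_pos: [0.6868, 0.0615, 0.1812]
eef_rot: [-0.653, 0.738, 0.113, 0.131]
contact_force: [0.9, -4.6, 6.1]
opening: 0.269
```

{"fn": "carry_out", "kwargs": {
  "motion": [-0.06,0.03,0.25,0,0,0,0,0,0,0,0,0]
}}

```text
clock: 17.6
tool_pos: [0.6867, 0.0629, 0.1792]
eef_rot: [-0.653, 0.738, 0.113, 0.131]
contact_force: [0.8, -4.3, 5.1]
opening: 0.273
```

```bash
python3 - <<'E'
from h import *
rod(3)
lever([(1.16,.36,10)],(1.16,0))
E
```

```text
rod inliers, feed, swing (np.int64(137), np.float64(1.12), np.float64(0.0)) 1205
17.75 [ 0.486  1.199 -1.207  1.478  0.924  0.987  2.258] [0.6868 0.0627 0.1793] [-0.6525  0.7378  0.1124  0.1309] F [ 1.2 -5.   5.2] op 0.271
grasp-model offset mm [ 1.4  0.8 -2.1]
max step cm/deg 0.54 0.0
0 [0.11, 0.53, -0.05, 0, 0, 0, 0.09, 0.53, -0.05, 0, 0, 0, 0.07, 0.53, -0.06, 0, 0, 0, 0.05, 0.53, -0.06, 0, 0, 0, 0.03, 0.53, -0.07, 0, 0, 0, 0.01, 0.53, -0.07, 0, 0, 0, 0, 0.53, -0.08, 0, 0, 0, -0.02, 0.53, -0.08, 0, 0, 0]
8 [-0.04, 0.53, -0.09, 0, 0, 0, -0.06, 0.53, -0.09, 0, 0, 0]
```

{"fn": "carry_out", "kwargs": {
  "motion": [-0.05,0.02,0.2,0,0,0,0,0,0,0,0,0]
}}

```text
clock: 18.0
tool_pos: [0.6867, 0.0639, 0.1775]
eef_rot: [-0.652, 0.738, 0.112, 0.131]
contact_force: [1.4, -4.3, 6.2]
opening: 0.273
```

{"fn": "carry_out", "kwargs": {
  "motion": [-0.03,0.02,0.15,0,0,0,0,0,0,0,0,0]
}}

```text
clock: 18.25
tool_pos: [0.6866, 0.0648, 0.1763]
eef_rot: [-0.653, 0.738, 0.112, 0.131]
contact_force: [0.3, -3.0, 6.2]
opening: 0.27
```

{"fn": "carry_out", "kwargs": {
  "motion": [0.11,0.53,-0.04,0,0,0,0.09,0.53,-0.05,0,0,0,0.07,0.53,-0.05,0,0,0,0.05,0.53,-0.06,0,0,0,0,0,0,0,0,0]
}}

```text
clock: 18.88
tool_pos: [0.6666, 0.0625, 0.1772]
eef_rot: [-0.651, 0.739, 0.111, 0.132]
contact_force: [4.5, -6.2, 4.3]
opening: 0.27
```

{"fn": "carry_out", "kwargs": {
  "motion": [0.03,0.53,-0.07,0,0,0,0.01,0.53,-0.07,0,0,0,0,0.53,-0.07,0,0,0,-0.02,0.53,-0.08,0,0,0,0,0,0,0,0,0]
}}

```text
clock: 19.5
tool_pos: [0.6447, 0.0626, 0.1786]
eef_rot: [-0.651, 0.739, 0.111, 0.13]
contact_force: [2.1, -7.4, 2.9]
opening: 0.271
```

```bash
python3 - <<'E'
from h import *
rod(3)
s=st();g=s['tool_pos']+R.from_quat(s['eef_rot']).apply([0,0,.045]);d=g-S0;print('grasp drill',d@ex-.025,d@ey,g[2])
for f,w in [(1.17,.28),(1.17,.32),(1.17,.36)]:
    k=K(f,w)-S0;print(f,w,k@ex-.025,k@ey,k[2])
E
```

```text
rod inliers, feed, swing (np.int64(106), np.float64(1.13), np.float64(0.26)) 1183
19.65 [ 0.518  1.162 -1.196  1.621  0.953  0.911  2.168] [0.6448 0.0626 0.1785] [-0.6514  0.7393  0.1109  0.1299] F [ 3.  -8.1  4.3] op 0.268
grasp drill -0.1329699161751077 -0.04478205799223623 0.13611070321770186
1.17 0.28 -0.13233722594399294 -0.04355066074929881 0.1412389498673777
1.17 0.32 -0.13089408415627402 -0.03781849640164646 0.14226912697001598
1.17 0.36 -0.1292655350842142 -0.03216182491067196 0.1434316558211906
```

{"fn": "carry_out", "kwargs": {
  "motion": [-0.03,0.5,-0.07,0,0,0,-0.05,0.5,-0.07,0,0,0,0,0,0,0,0,0]
}}

```text
clock: 20.02
tool_pos: [0.6349, 0.0634, 0.1797]
eef_rot: [-0.651, 0.74, 0.111, 0.129]
contact_force: [3.9, -8.7, 2.3]
opening: 0.269
```

```bash
python3 - <<'E'
from h import *
rod(3)
s=st();g=s['tool_pos']+R.from_quat(s['eef_rot']).apply([0,0,.045]);d=g-S0;print('grasp drill',d@ex-.025,d@ey,g[2])
lever([(1.04,.34,4)],(1.17,.34))
E
```

```text
rod inliers, feed, swing (np.int64(95), np.float64(1.14), np.float64(0.32)) 1133
20.18 [ 0.524  1.152 -1.195  1.652  0.959  0.895  2.146] [0.635  0.0635 0.1797] [-0.6511  0.7396  0.1106  0.1294] F [ 3.3 -9.   2.3] op 0.268
grasp drill -0.13110530796453973 -0.035113504659184655 0.13727680234139228
20.18 [ 0.524  1.152 -1.195  1.652  0.959  0.895  2.146] [0.635  0.0635 0.1797] [-0.6511  0.7396  0.1106  0.1294] F [ 3.3 -9.   2.3] op 0.268
grasp-model offset mm [ 0.2 -1.  -5.6]
max step cm/deg 0.46 0.0
0 [0.11, -0.06, -0.44, 0, 0, 0, 0.1, -0.06, -0.44, 0, 0, 0, 0.08, -0.06, -0.45, 0, 0, 0, 0.07, -0.05, -0.45, 0, 0, 0]
```

{"fn": "carry_out", "kwargs": {
  "motion": [-0.01,0.2,-0.02,0,0,0,0.11,0,-0.44,0,0,0,0.1,-0.03,-0.44,0,0,0,0.08,-0.05,-0.45,0,0,0,0,0,0,0,0,0]
}}

```text
clock: 20.8
tool_pos: [0.6325, 0.0571, 0.1918]
eef_rot: [-0.652, 0.739, 0.111, 0.13]
contact_force: [2.3, -6.7, 2.4]
opening: 0.263
```

```bash
python3 - <<'E'
from h import *
rod(3)
s=st();g=s['tool_pos']+R.from_quat(s['eef_rot']).apply([0,0,.045]);d=g-S0;print('grasp drill',d@ex-.025,d@ey,g[2])
E
```

```text
rod inliers, feed, swing (np.int64(103), np.float64(1.03), np.float64(0.36)) 1096
20.95 [ 0.54   1.138 -1.21   1.653  0.941  0.911  2.161] [0.6324 0.0573 0.1916] [-0.6518  0.739   0.1111  0.1296] F [ 2.1 -7.7  2.1] op 0.269
grasp drill -0.1369152290539549 -0.031832492252098284 0.14919586575908514
```

{"fn": "carry_out", "kwargs": {
  "motion": [0.06,-0.05,-0.4,0,0,0,0.02,0,-0.2,0,0,0,0,0,0,0,0,0]
}}

```text
clock: 21.32
tool_pos: [0.6322, 0.0554, 0.195]
eef_rot: [-0.652, 0.738, 0.112, 0.129]
contact_force: [6.5, -1.8, -9.7]
opening: 0.266
```

```bash
python3 - <<'E'
from h import *
q=rod(3);s=st()
save('s6',cv2.resize(q['frame'][180:260,350:466],(800,552),interpolation=cv2.INTER_CUBIC))
E
```

```text
rod inliers, feed, swing (np.int64(106), np.float64(1.01), np.float64(0.36)) 1092
21.48 [ 0.545  1.135 -1.215  1.651  0.933  0.918  2.17 ] [0.6322 0.0555 0.195 ] [-0.6522  0.7385  0.1121  0.1294] F [  6.6  -1.9 -10. ] op 0.267
```

View pics/s6.png

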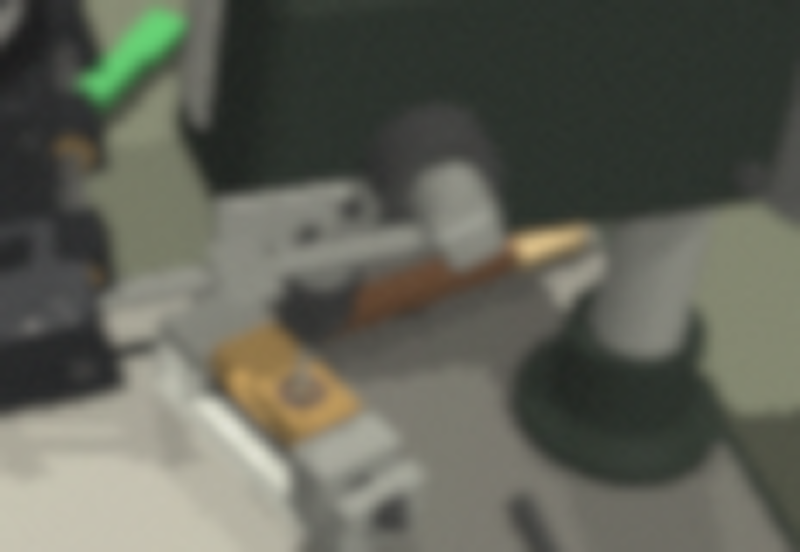

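{"fn": "carry_out", "kwargs": {
  "motion": [0,-0.15,0.25,0,0,0,0,-0.1,0,0,0,0,0,0,0,0,0,0]
}}

```text
clock: 21.85
tool_pos: [0.6337, 0.0556, 0.1941]
eef_rot: [-0.653, 0.738, 0.112, 0.128]
contact_force: [0.1, -7.0, 1.9]
opening: 0.27
```

{"fn": "carry_out", "kwargs": {
  "motion": [0,0,0,0,0,0,0,0,0,0,0,0,0,0,0,0,0,0,0,0,0,0,0,0],
  "hand": 5.6
}}

```text
clock: 22.35
tool_pos: [0.6333, 0.0601, 0.1961]
eef_rot: [-0.653, 0.737, 0.115, 0.131]
contact_force: [0.2, 0.3, 0.1]
opening: 0.631
```

```bash
python3 - <<'E'
from h import *
rod(3);st()
E
```

```text
rod inliers, feed, swing (np.int64(92), np.float64(1.02), np.float64(0.34)) 1090
22.5 [ 0.54   1.137 -1.219  1.646  0.93   0.919  2.173] [0.6334 0.0599 0.1961] [-0.6533  0.7367  0.1147  0.1314] F [ 0.4 -0.2 -1. ] op 0.633
```

Released with zero force, and the lever stays at about feed 1.02, swing 0.34. Retreating.

{"fn": "carry_out", "kwargs": {
  "motion": [0,0,-1,0,0,0,0,0,-2,0,0,0,0,0,-3,0,0,0,0,0,-3,0,0,0,0,0,-3,0,0,0,0,0,0,0,0,0]
}}

```text
clock: 23.25
tool_pos: [0.6292, 0.0184, 0.3124]
eef_rot: [-0.653, 0.737, 0.113, 0.134]
contact_force: [0.8, 0.1, -0.1]
opening: 0.634
```

```bash
python3 - <<'E'
from h import *
q=rod(4);s=st()
P,uv=pts(q);C=q['frame'][uv[:,1],uv[:,0]].astype(int)
m=(P[:,2]>.062)&(P[:,2]<.067)&(np.abs(P[:,0]-.59)<.06)&(np.abs(P[:,1]-.18)<.06);print('brass/jaw z',np.median(P[m,2]))
k=(P[:,2]>.12)&(P[:,2]<.18)&(np.hypot(P[:,0]-.635,P[:,1]-.07)<.03)&(C.sum(1)<200);print('ball pts',np.median(P[k],0),k.sum(),'model',K(1.03,.32))
save('s7',cv2.resize(q['frame'][170:260,340:470],(800,554),interpolation=cv2.INTER_CUBIC))
E
```

```text
rod inliers, feed, swing (np.int64(124), np.float64(1.01), np.float64(0.34)) 1033
23.45 [ 0.638  1.019 -1.34   1.564  0.773  1.105  2.294] [0.6277 0.0189 0.3079] [-0.6534  0.7367  0.115   0.1306] F [ 0.5  0.2 -0.1] op 0.632
brass/jaw z 0.06419958435202665
ball pts [0.64666147 0.06582464 0.16896154] 58 model [0.64095732 0.06855481 0.15924943]
```

View pics/s7.png

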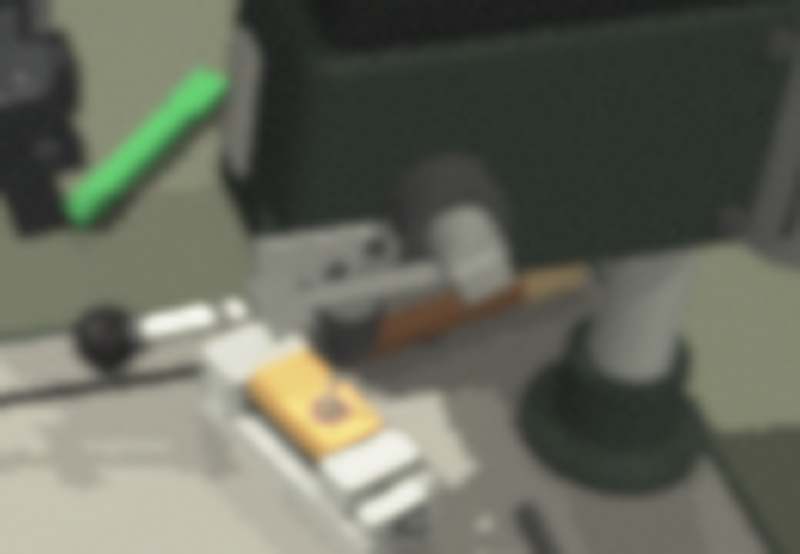

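The picture shows the lever down and hooked behind the catch, ball at about (105, 338). The bit goes into the ring at about (332, 405), and the hand is clear of everything. Handing in.

```bash
python3 -c "
from plant import workorder
print(workorder.finish_job())"
```

```text
the job is handed in; nothing more can be done
None
```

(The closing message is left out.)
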